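# Clamp a test cell in the screw press to its set force

### The job

Stand the silver, blue-topped test cell upright in the round recess of the press tray and let it go, push the tray fully home under the press, then turn the red crank knob clockwise (seen from above) until the orange force tab pops out of the grey plate on the beam. Stop turning as soon as the tab is out, because tightening much further crushes the cell; leave it clamped, and do not disturb the two small jars.

Things in the scene. Friction and masses are not known exactly. Their poses are not given: they have to be found in the camera images.
- cell_centre (a point): Centre, half-way up, of the loose test cell: an upright silver cylinder 40 mm in diameter, with a black line near its foot and a blue cap 40 mm in diameter screwed on top by a brass neck. The cap is screwed down to a different height each time, not shown in this pose: 51 to 56 mm tall in all, the silver part 44 mm. This point is 28 mm above the underside. Foot chamfered 3 mm; about 170 g.
- cell: The same test cell; origin at the centre of its underside.
- press: Screw press, fixed on the bench: base plate 10 mm thick, two white columns (68 mm clear between) and a white beam on them, 44 mm deep in y, its top 122 mm above the bench. Origin at bench level on the screw's vertical axis; x runs across the columns, z up, y is the way the tray is pushed in (the tray sticks out on the -y side). Its x is within 20 degrees of the robot's x.
- nest (a point): Centre of the floor of the round recess in the grey tray: 43 mm in diameter, 6 mm deep, its floor 18 mm above the bench. Moves with the tray.
- tray_handle (a point): Grip point of the tray's upright black handle plate (40 mm across, 10 mm thick along the push): 50 mm above the bench, 18 mm below the plate's top, 100 mm from the recess centre on the press's -y side. The flat bar to the tray has its top 20 mm above the bench. Pinch it from above across its thickness, or push it along press +y.
- tray (a joint): Slide of the tray in m: 0 fully out, 0.12 fully home against its stop, with the recess under the screw. About 4 N of friction; it stays where it is left. It starts between 0 and 0.02.
- screw_axis (a point): Fixed point on the screw's vertical axis, 161 mm above the bench, level with the middle of the crank knob. The screw needs some 1.3 to 3.7 rad of turning, different each time: about 6 N along the knob's circle while it runs free, rising to about 9 N as the force comes on. It stays where it is left.
- knob (a point): Middle of the red crank knob: an upright cylinder 18 mm in diameter, 42 mm tall, 55 mm from the screw axis, from 140 to 182 mm above the bench. It spins freely on its pin, so a gripper holding it may keep its own heading all round the circle. It starts on the press's -x side; clockwise from above it goes over the +y side towards +x.
- foot: Round steel pressure foot, 32 mm in diameter, under the beam; origin at the centre of its underside. It comes down 3.2 mm per rad of crank, from 76.5 to 79 mm above the bench at the start. From 40 N on the cell it yields upwards on its spring (18 N per mm); the tab is let go at about 67 N, and 90 N, some 0.3 to 0.4 rad of crank later, is too much.
- tab (a joint): The orange force tab, 20 mm wide and 4 mm thick, in the grey plate (44 mm wide) on the beam's -y side, about 100 mm above the bench: 0 to 0.001 flush with the plate, 0.012 (m) popped out along press -y. It jumps out in one go under its own spring and then stays out. Plate and tab come down with the foot.
- amber_jar: Bystander: a loose amber glass jar with a white lid, 42 mm in diameter, 70 mm tall; origin at its underside. It may trade places with the cell.
- white_jar: Bystander: a loose white jar with a green lid, 42 mm in diameter, 62 mm tall; origin at its underside. It may trade places with the cell.

How it is judged:
On the way, in this order (a step that is already met when the one before it is completed fails the run):
1. the cell stands in the tray's recess, let go (distance between cell and nest below 0.004 m and angle between cell's own z axis and vertical below 0.06 rad and contact force between the fingers and cell below 0.1 N), for 0.2 s.
2. the tray is home with the cell in its recess (value of joint tray above 0.116 m and distance between cell and nest below 0.004 m), for 0.2 s.
3. the tab has popped out with the foot pressing on the cell (value of joint tab above 0.009 m and contact force between foot and cell above 50 N), for 0.2 s.
At the end, for the whole second after the job is handed in: The cell stands upright in the recess (within 5 mm), the tray is home (within 4 mm of its stop), the tab is out by more than 9 mm and the foot presses on the cell with 50 to 90 N (all of step 3 and contact force between foot and cell below 90 N and value of joint tray above 0.116 m and distance between cell and nest below 0.005 m and angle between cell's own z axis and vertical below 0.06 rad); the robot touches nothing.
It fails at once if the cell is over-tightened: the foot presses on it with more than 90 N (contact force between foot and cell above 90 N).
It fails at once if a jar is moved more than 20 mm (distance of any of amber_jar, white_jar from where it was at the start of the episode above 0.02 m).
It also fails if it takes over 72 s, if anything falls off the work surface, if the arm or the gripper's body presses on something with over 40 N, if the wrist force passes 120 N, or if a joint passes its speed limit or range.

### The arm

A 7-joint arm with a two-finger parallel gripper is mounted at the origin on the work surface. World frame = base frame: x ahead of the robot, y to its left, z up, the work surface at z = 0. Lengths are in m, angles in rad, forces in N, time in s.
With the tool pointing down it reaches from about 0.4 to 0.85 m from the base axis. Payload 10.4 kg.
Tool frame: the origin (TCP) lies at the very end of the fingers, on their centre line; the grasp point (between the pads) lies r.pinch_z behind it (r.pinch_z is the distance from the TCP to the grasp point, in m); z points along the fingers, x is the direction in which the jaws open and shut, and the axes are right-handed (so a half turn about z gives the same grasp; the last joint's range is limited). The gripper opens to 87 mm and grips with 3 to 60 N. Pads are 19 mm wide; open, the fingers measure 117 mm over their backs; the gripper's body (75 mm by 190 mm) begins 51 mm behind the grasp point.
Start: joints at [-1.302, 0.332, -0.065, 1.46, 0.022, 1.35, -0.088], TCP at [0.18, 0.599, 0.223] pointing down, gripper open.
Joint ranges: [-2.6, 2.6], [-0.5, 2.12], [-1.47, 1.34], [0.16, 2.42], [-1.27, 4.41], [0.06, 2.06], [-2.6, 2.6]. Speed limits (rad/s): [2.22, 2.22, 2.79, 2.79, 3.14, 3.14, 3.14].

### API

Orientations are given as a unit quaternion [x, y, z, w].
In Python, from bench import r gives the robot as it stands.
- The arm moves only by the tool carry_out, never from a script. Its argument "increments" is text: rows parted by semicolons, each of 7 numbers parted by spaces: the turn, a rotation vector about the tool's x, y, z in degrees, then the shift along the tool's x, y, z in m, then the finger opening in m, from 0 to 0.087. A call has exactly 5 rows; each row is the pose to reach, as a shift and turn from the pose measured when the call began, along the tool's axes at that moment; what a row does not reach only later rows make up. A row lasts 1/8 s, in which the tool goes at most 62.5 mm and 10.7 degrees, less where a joint would pass 70% of its speed; a pose out of reach is approached as far as the arm can. A call with a gripper value outside its range is refused whole. The fingers move at their own pace and stop on an object; "squeeze" is the grip in N (left out, the last holds). Time passes only in rows, so rows that repeat a pose let the fingers close, or fill a call up. It gives the time, the measured TCP pose, the force and the opening at its end, in the units of the state.
- r.read_state(): the state, without advancing time (a new reading comes with each control period).
- r.camera(name): name is "scene" or "top"; returns (picture, depth): 420x560x3 uint8, blue, green, red; 420x560 float32, m along the optical axis (not along the pixel's ray), 0 where there is no reading.
- r.camera_model(name): a dict with "K" (3x3 intrinsics, pixels), "extrinsics" (4x4, takes a point from camera to world coordinates). Camera axes: x right, y down, z forward; pixel columns grow to the right and rows downward; lengths in m; the calibration is good to about 2 mm. A picture is of the moment at which its call begins. camera_model takes no time and is no camera call.
- r.close_job(): hands the job in, once; it reports no verdict.
The state is a dict: "time": time; "joint_positions": joint angles; "joint_vel": joint speeds; "joint_torque": joint torques, N m; "ee_pos": TCP position; "eef_rot": TCP orientation; "ft_force": force on the tool from outside, world axes, zero at the start; "torque": the same for the moment, N m; "width": finger opening in m.
Only numpy, scipy, OpenCV 4.12 (cv2) and the standard library are available. Lean on these libraries where they do the work, as an engineer would, in place of code of your own. Each camera call takes 0.05 s, during which the arm holds its last target.

## Working session

There is one attempt and no reset: what is moved stays moved. The work goes in short steps, Python scripts to look and compute and a tool call to move; the robot and the scene stay as the last step left them, time stands still between calls to the robot, and variables do not carry over. Pictures are saved under pics/ and viewed, and the job is handed in when it is done.

Besides the shell and the picture viewer there is one more tool, called after ">>>" by a JSON object that holds its "op" and its "data". carry_out: Moves the arm, as the interface text tells. Its arguments: {"type":"object","properties":{"increments":{"type":"string"},"squeeze":{"type":"number"}},"required":["increments"]}

```bash
ls; mkdir -p pics; python3 - <<'E'
from bench import r
import cv2,numpy as np
s=r.read_state();print({k:np.round(v,4) for k,v in s.items()});print(r.pinch_z)
for n in("scene","top"):
    p,d=r.camera(n);cv2.imwrite(f"pics/{n}0.png",p);np.save(f"pics/{n}0.npy",d);m=r.camera_model(n);print(n,np.round(m["K"],1),np.round(m["extrinsics"],3))
E
```

```text
pics
{'time': np.float64(0.0), 'joint_positions': array([-1.3016,  0.3329, -0.0647,  1.4609,  0.0216,  1.3499, -0.0885]), 'joint_vel': array([-0.0001,  0.0003, -0.0003, -0.0004,  0.0004,  0.0003,  0.0005]), 'joint_torque': array([-1.00000e-04, -6.23232e+01,  2.46000e-02, -3.89922e+01,
       -6.14000e-02,  3.94000e-02,  1.00000e-04]), 'ee_pos': array([0.1797, 0.5982, 0.2218]), 'eef_rot': array([ 8.024e-01,  5.968e-01, -6.000e-04,  5.000e-04]), 'ft_force': array([ 0.4333, -0.278 , -1.0078]), 'torque': array([0.0169, 0.032 , 0.0247]), 'width': np.float64(0.0869)}
0.0187
scene [[429.7   0.  284.1]
 [  0.  429.7 212.5]
 [  0.    0.    1. ]] [[-0.378  0.601 -0.704  1.257]
 [ 0.926  0.241 -0.292  0.302]
 [-0.005 -0.762 -0.647  0.799]
 [ 0.     0.     0.     1.   ]]
top [[452.    0.  274.9]
 [  0.  452.  212. ]
 [  0.    0.    1. ]] [[-0.014 -0.99   0.14   0.379]
 [-0.999  0.018  0.03  -0.034]
 [-0.032 -0.14  -0.99   1.297]
 [ 0.     0.     0.     1.   ]]
```

View pics/scene0.png

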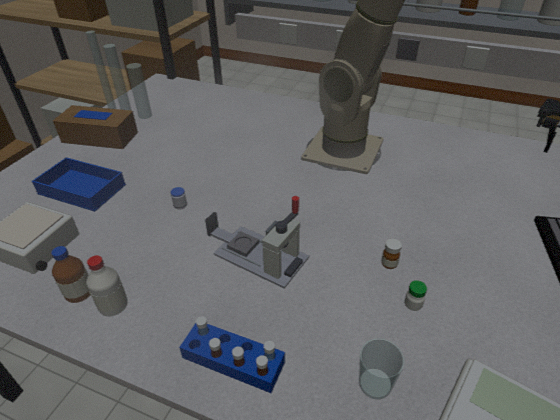

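View pics/top0.png

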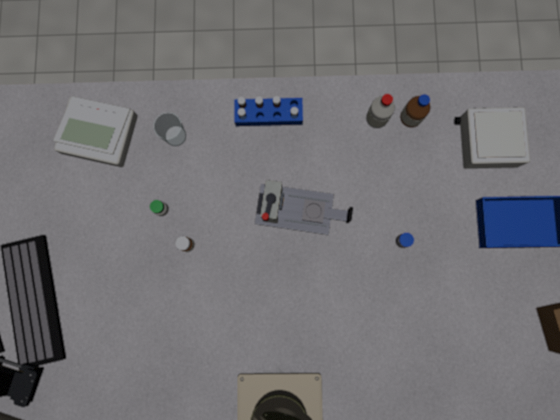

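The cell is the blue-capped cylinder at scene (178,197) / top (405,240). The press is at top (270,205) with its handle to the right (world −y) at (350,214). The jars are at top (158,208) and (183,243). Now measuring.

```bash
cat > h.py <<'E'
import cv2,numpy as np
from bench import r
def ray(n,u,v):
    m=r.camera_model(n);K=np.array(m["K"]);E=np.array(m["extrinsics"])
    d=E[:3,:3]@np.linalg.solve(K,[u,v,1.]);return E[:3,3],d
def plane(n,u,v,z):
    o,d=ray(n,u,v);return o+d*(z-o[2])/d[2]
def two(a,b):
    (o1,d1),(o2,d2)=ray("scene",*a),ray("top",*b)
    A=np.c_[d1,-d2];t=np.linalg.lstsq(A,o2-o1,rcond=None)[0]
    p,q=o1+t[0]*d1,o2+t[1]*d2;return (p+q)/2,np.linalg.norm(p-q)
def cloud(n,dep):
    m=r.camera_model(n);K=np.array(m["K"]);E=np.array(m["extrinsics"])
    v,u=np.mgrid[:dep.shape[0],:dep.shape[1]]
    P=np.stack([(u-K[0,2])/K[0,0]*dep,(v-K[1,2])/K[1,1]*dep,dep],-1)
    return P@E[:3,:3].T+E[:3,3]
def proj(n,P):
    m=r.camera_model(n);K=np.array(m["K"]);E=np.array(m["extrinsics"])
    p=K@(E[:3,:3].T@(np.array(P)-E[:3,3]));return p[:2]/p[2]
E
python3 - <<'E'
from h import *
for n in("scene","top"):
    p=cv2.imread(f"pics/{n}0.png");d=np.load(f"pics/{n}0.npy");C=cloud(n,d)
    h=cv2.cvtColor(p,cv2.COLOR_BGR2HSV)
    box={"scene":dict(cell=(165,180,195,215),press=(195,190,320,290)),"top":dict(cell=(393,228,418,252),press=(248,170,362,245))}[n]
    for k,hl,hh in(("cell",105,130),("press",0,8)):
        x0,y0,x1,y1=box[k];m=cv2.inRange(h,(hl,100,40),(hh,255,255));M=np.zeros_like(m);M[y0:y1,x0:x1]=m[y0:y1,x0:x1]
        v,u=np.nonzero(M);print(n,k,len(u),u.mean(),v.mean(),u.min(),u.max(),v.min(),v.max());Q=C[M>0];print(Q.mean(0).round(4),np.percentile(Q[:,2],[5,50,95]).round(4))
        if n=="top": print(plane(n,u.mean(),v.mean(),0.054))
    x0,y0,x1,y1=box["press"];cv2.imwrite(f"pics/{n}_press.png",cv2.resize(p[y0:y1,x0:x1],None,fx=5,fy=5,interpolation=cv2.INTER_CUBIC))
    x0,y0,x1,y1=box["cell"];cv2.imwrite(f"pics/{n}_cell.png",cv2.resize(p[y0:y1,x0:x1],None,fx=12,fy=12,interpolation=cv2.INTER_CUBIC))
E
```

```text
scene cell 90 177.05555555555554 191.16666666666666 171 183 187 195
[ 0.4821 -0.3449  0.0621] [0.052  0.0543 0.0578]
scene press 59 294.728813559322 203.3728813559322 292 298 196 213
[0.5327 0.0289 0.169 ] [0.1457 0.1711 0.1834]
top cell 165 405.96363636363634 239.44848484848484 399 413 233 246
[ 0.4735 -0.3542  0.0523] [0.0479 0.0529 0.0565]
[ 0.4733184  -0.35375087  0.054     ]
top press 45 265.2 216.42222222222222 262 268 212 220
[0.5277 0.024  0.1741] [0.1396 0.1796 0.183 ]
[0.54353225 0.03028097 0.054     ]
```

```bash
python3 - <<'E'
import cv2,numpy as np
a=cv2.imread("pics/scene_press.png");b=cv2.imread("pics/top_press.png");c=cv2.imread("pics/scene_cell.png");print(a.shape,b.shape,c.shape)
E
```

```text
(500, 625, 3) (375, 570, 3) (420, 360, 3)
```

View pics/scene_press.png

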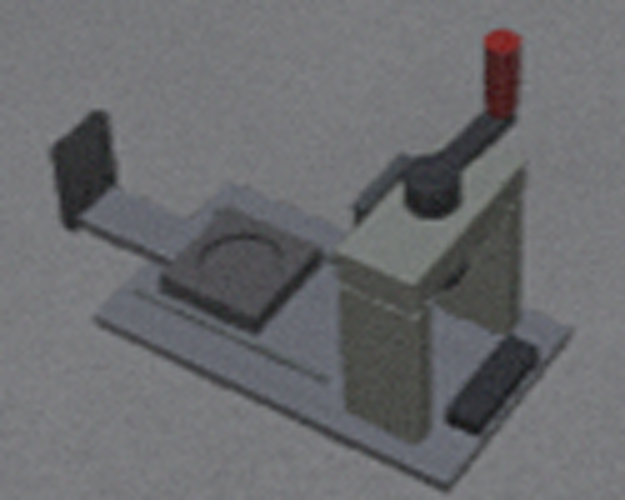

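View pics/top_press.png

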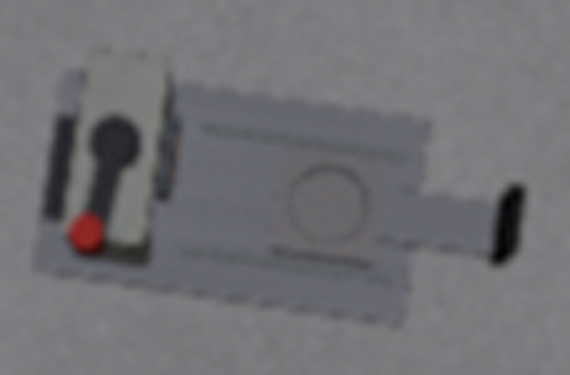

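View pics/scene_cell.png

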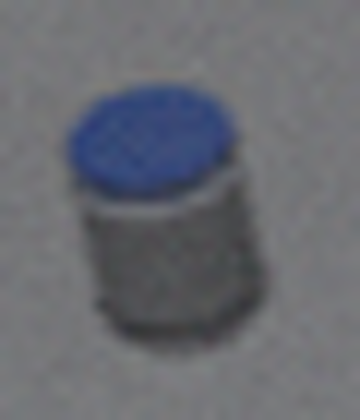

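```bash
python3 - <<'E'
from h import *
ps={n:[r.camera(n) for _ in range(4)] for n in("scene","top")}
for n in ps:
    p=np.mean([a[0].astype(float) for a in ps[n]],0);d=np.median([a[1] for a in ps[n]],0)
    np.savez(f"pics/avg_{n}.npz",p=p,d=d)
    x0,y0,x1,y1={"scene":(195,190,320,290),"top":(248,170,362,245)}[n]
    c=p[y0:y1,x0:x1]
    q=np.clip((c-40)*2.2,0,255);br=np.clip((c[...,0]-c[...,2])*8+60,0,255)
    z=np.clip(cloud(n,d)[y0:y1,x0:x1,2]*1000*5,0,255)
    im=np.vstack([cv2.resize(q.astype(np.uint8),None,fx=4,fy=4,interpolation=cv2.INTER_CUBIC),])
    im2=np.vstack([cv2.resize(x.astype(np.uint8),None,fx=2.5,fy=2.5,interpolation=cv2.INTER_CUBIC) for x in(br,z)])
    cv2.imwrite(f"pics/b_{n}.png",cv2.resize(q.astype(np.uint8),None,fx=6,fy=6,interpolation=cv2.INTER_CUBIC)[:600]);cv2.imwrite(f"pics/bz_{n}.png",im2)
E
```

```text
(no output)
```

View pics/b_top.png

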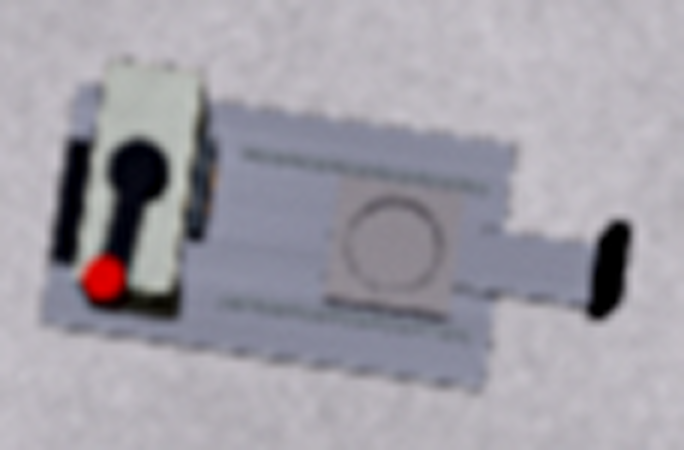

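View pics/bz_top.png

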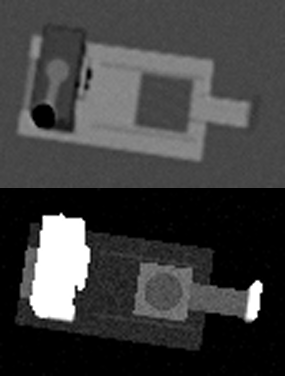

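View pics/b_scene.png

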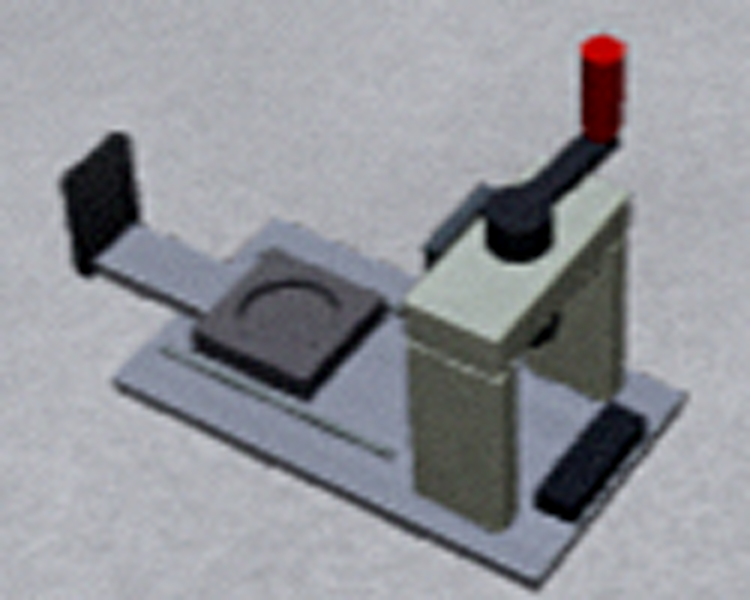

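View pics/bz_scene.png

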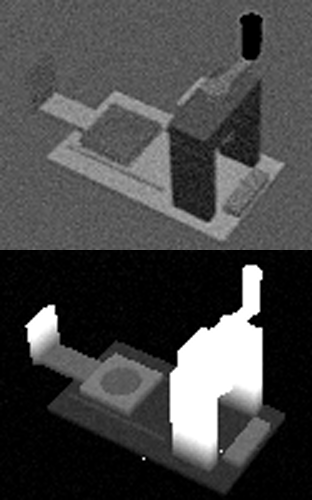

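Depth clearly shows the recess floor, tray block and handle. I'm using height bands for these.

```bash
python3 - <<'E'
from h import *
for n in("scene","top"):
    f=np.load(f"pics/avg_{n}.npz");p,d=f["p"],f["d"];C=cloud(n,d);X,Y,Z=np.moveaxis(C,-1,0)
    h=cv2.cvtColor(p.astype(np.uint8),cv2.COLOR_BGR2HSV)
    reg=(X>.4)&(X<.68)&(Y>-.25)&(Y<.1)
    print(n,"bench z",np.median(Z[(X>.3)&(X<.42)&(abs(Y)<.2)]))
    blk=(reg&(Z>.0145)&(Z<.03)&(p[...,0]-p[...,2]<6)).astype(np.uint8)
    blk[:, :]=blk*((Y>-.15)&(Y<-.0))
    k,l,st,ce=cv2.connectedComponentsWithStats(blk);i=1+st[1:,4].argmax();b=l==i
    cs,_=cv2.findContours(b.astype(np.uint8),0,1);c=max(cs,key=cv2.contourArea)
    P=np.array([plane(n,u,v,.024)[:2] for u,v in c[:,0].astype(float)]).astype(np.float32)
    rr=cv2.minAreaRect(P*1000);print("block z",np.percentile(Z[b],[5,50,95]).round(4),"rect",rr)
    # recess
    e=cv2.erode(cv2.morphologyEx(b.astype(np.uint8),3,np.ones((5,5))),np.ones((5,5)))>0
    hole=e&(Z<np.percentile(Z[e&b],85)-.003)
    v,u=np.nonzero(hole);print("hole n",len(u),"centre@18",plane(n,u.mean(),v.mean(),.018), "mean", C[hole].mean(0).round(4))
    # handle
    m=reg&(Z>.028)&(Z<.08)&(Y<-.08);q=C[m];print("handle",m.sum(),q.mean(0).round(4),"zmax",np.percentile(q[:,2],97).round(4)); t=q[q[:,2]>.058];print(" top",t.mean(0).round(4),cv2.minAreaRect((t[:,:2]*1000).astype(np.float32)))
    # knob
    m=cv2.inRange(h,(0,120,60),(8,255,255))>0;m&=(X>.4)&(X<.68)&(abs(Y)<.12);q=C[m];t=q[q[:,2]>.177];print("knob",m.sum(),q.mean(0).round(4),"top",len(t),t.mean(0).round(4))
    # beam top
    m=reg&(Z>.114)&(Z<.13)&(h[...,1]<60)&(p.mean(-1)>110);q=C[m];print("beam",np.median(q[:,2]),cv2.minAreaRect((q[:,:2]*1000).astype(np.float32)))
    # base rect
    m=(reg&(Z>.0055)&(Z<.2)&((p[...,0]-p[...,2]>0)|(Z>.1))).astype(np.uint8)
    # cell
    m=(cv2.inRange(h,(105,100,40),(130,255,255))>0)&(abs(X-.47)<.05)&(abs(Y+.35)<.05)
    q=C[m];t=q[q[:,2]>np.percentile(q[:,2],60)-.003];print("cap",m.sum(),"top z",np.percentile(q[:,2],[50,75,90]).round(4),"c",t.mean(0).round(4),cv2.minEnclosingCircle((t[:,:2]*1000).astype(np.float32)))
    for nm,lo in (("white",.0),):
        m=(Z>.03)&(Z<.09)&(X>.4)&(X<.7)&(Y>.15)&(Y<.4)
        k,l,st,ce=cv2.connectedComponentsWithStats(m.astype(np.uint8))
        for i in range(1,k):
            if st[i,4]>20: print("jar",C[l==i].mean(0).round(3),C[l==i].max(0).round(3))
E
```

```text
scene bench z 4.252265909832076e-05
block z [0.0164 0.0222 0.0251] rect ((564.0380859375, -103.46949768066406), (73.76345825195312, 67.22135925292969), 78.89786529541016)
hole n 145 centre@18 [ 0.55740924 -0.10376742  0.018     ] mean [ 0.5575 -0.1037  0.0182]
handle 175 [ 0.549  -0.1975  0.0516] zmax 0.0687
 top [ 0.5477 -0.1984  0.0652] ((545.7390747070312, -199.3629913330078), (9.919379234313965, 39.54213333129883), 82.91072845458984)
knob 53 [0.5321 0.0288 0.1709] top 27 [0.5295 0.0278 0.1813]
beam 0.12180222521261652 ((581.6380615234375, 14.949914932250977), (41.99147033691406, 99.61824035644531), 82.07142639160156)
cap 89 top z [0.0542 0.0548 0.0554] c [ 0.4741 -0.3517  0.0543] ((474.95733642578125, -351.8172302246094), 21.003515243530273)
jar [0.481 0.263 0.056] [0.494 0.283 0.072]
jar [0.585 0.339 0.053] [0.598 0.359 0.064]
top bench z -0.001736528675872484
block z [0.0152 0.0209 0.0243] rect ((560.4876708984375, -104.364990234375), (60.49256896972656, 60.514766693115234), 80.79431915283203)
hole n 184 centre@18 [ 0.56140694 -0.10423214  0.018     ] mean [ 0.5617 -0.1043  0.0162]
handle 75 [ 0.5436 -0.2009  0.0593] zmax 0.0676
 top [ 0.5446 -0.202   0.0648] ((544.8563232421875, -202.2277069091797), (10.141870498657227, 39.18799591064453), 78.99351501464844)
knob 39 [0.5278 0.0244 0.1768] top 34 [0.5276 0.0251 0.1799]
beam 0.12001533919923624 ((582.4119262695312, 12.738506317138672), (43.06830596923828, 96.50347137451172), 80.44501495361328)
cap 165 top z [0.0524 0.0533 0.0542] c [ 0.4732 -0.3542  0.0526] ((472.9765319824219, -354.12744140625), 19.44834327697754)
jar [0.575 0.334 0.055] [0.597 0.356 0.065]
jar [0.471 0.256 0.061] [0.491 0.278 0.071]
```

```bash
cat >> h.py <<'E'
def pose():
    s=r.read_state();from scipy.spatial.transform import Rotation as R
    return np.array(s["ee_pos"]),R.from_quat(s["eef_rot"])
def rows(wps,w):
    """wps: list of (x,y,z,azimuth deg of tool x), tool down"""
    from scipy.spatial.transform import Rotation as R
    p,q=pose();o=[]
    for x,y,z,a in wps:
        a=np.radians(a);T=R.from_matrix(np.c_[[np.cos(a),np.sin(a),0],[np.sin(a),-np.cos(a),0],[0,0,-1]])
        rv=np.degrees((q.inv()*T).as_rotvec());t=q.inv().apply(np.array([x,y,z])-p)
        o.append(" ".join(f"{v:.1f}" for v in rv)+" "+" ".join(f"{v:.4f}" for v in t)+f" {w}")
    print("; ".join(o))
E
python3 - <<'E'
from h import *
def wp(k):
    az=np.radians(73.2+(-36.7-73.2)*k/11);rad=.625+(.591-.625)*k/11
    return rad*np.cos(az),rad*np.sin(az),.25,73.2-82.4*k/11
rows([wp(k) for k in range(1,6)],.087)
E
```

```text
-0.0 -0.0 7.6 -0.0127 0.1088 -0.0275 0.087; -0.0 -0.0 15.1 -0.0437 0.2123 -0.0275 0.087; -0.0 -0.0 22.6 -0.0921 0.3084 -0.0275 0.087; -0.0 -0.0 30.0 -0.1560 0.3942 -0.0275 0.087; -0.0 -0.0 37.5 -0.2335 0.4672 -0.0275 0.087
```

```bash
cat > w.py <<'E'
from h import *
import sys
N=20
def wp(k):
    az=np.radians(73.2+(-36.7-73.2)*k/N);rad=.625+(.591-.625)*k/N
    return rad*np.cos(az),rad*np.sin(az),.25,73.2-82.4*k/N
k0=int(sys.argv[1]);rows([wp(k) for k in range(k0,k0+5)],.087)
print(pose()[0])
E
python3 w.py 1
```

```text
-0.0 -0.0 4.2 -0.0047 0.0606 -0.0275 0.087; -0.0 -0.0 8.3 -0.0150 0.1194 -0.0275 0.087; -0.0 -0.0 12.4 -0.0308 0.1768 -0.0275 0.087; -0.0 -0.0 16.6 -0.0521 0.2322 -0.0275 0.087; -0.0 -0.0 20.7 -0.0784 0.2852 -0.0275 0.087
[0.17978582 0.59858737 0.22253961]
```

>>> {"op": "carry_out", "data": {"increments": "0 0 4.2 -0.005 0.06 -0.01 0.087; 0 0 8.3 -0.015 0.119 -0.02 0.087; 0 0 12.4 -0.031 0.177 -0.0275 0.087; 0 0 16.6 -0.052 0.232 -0.0275 0.087; 0 0 20.7 -0.078 0.285 -0.0275 0.087"}}

```text
time: 1.12
ee_pos: [0.4318, 0.4406, 0.2502]
eef_rot: [0.897, 0.442, 0.0, -0.0]
ft_force: [0.2, 0.4, -0.4]
width: 0.0869
```

```bash
python3 w.py 6
```

```text
0.0 -0.0 4.0 -0.0116 0.0564 0.0002 0.087; 0.0 -0.0 8.1 -0.0285 0.1128 0.0002 0.087; 0.0 -0.0 12.2 -0.0506 0.1672 0.0001 0.087; -0.0 -0.0 16.3 -0.0777 0.2191 0.0001 0.087; -0.0 -0.0 20.4 -0.1096 0.2680 0.0001 0.087
[0.43179383 0.44064926 0.2501599 ]
```

>>> {"op": "carry_out", "data": {"increments": "0 0 4 -0.012 0.056 0 0.087; 0 0 8.1 -0.0285 0.113 0 0.087; 0 0 12.2 -0.05 0.167 0 0.087; 0 0 16.3 -0.078 0.219 0 0.087; 0 0 20.4 -0.11 0.268 0 0.087"}}

```text
time: 1.75
ee_pos: [0.5779, 0.1883, 0.2501]
eef_rot: [0.961, 0.275, 0.0, -0.0]
ft_force: [1.2, 0.6, -0.1]
width: 0.0874
```

```bash
python3 w.py 11
```

```text
-0.0 -0.0 4.0 -0.0173 0.0533 0.0001 0.087; -0.0 -0.0 8.2 -0.0406 0.1065 0.0001 0.087; -0.0 -0.0 12.3 -0.0687 0.1571 0.0001 0.087; -0.0 -0.0 16.4 -0.1015 0.2047 0.0001 0.087; -0.0 -0.0 20.5 -0.1386 0.2487 0.0000 0.087
[0.57786918 0.18828756 0.25014097]
```

>>> {"op": "carry_out", "data": {"increments": "0 0 4 -0.017 0.053 0 0.087; 0 0 8.2 -0.04 0.1065 0 0.087; 0 0 12.3 -0.069 0.157 0 0.087; 0 0 16.4 -0.1015 0.205 0 0.087; 0 0 20.5 -0.139 0.249 0 0.087"}}

```text
time: 2.38
ee_pos: [0.5913, -0.0984, 0.2501]
eef_rot: [0.995, 0.098, 0.001, -0.0]
ft_force: [1.0, -0.0, -0.2]
width: 0.0872
```

```bash
python3 - <<'E'
from h import *
print(pose()[0])
# to above cell
p=pose()[0]; g=np.array([.474,-.353,.13])
rows([tuple(p+(g-p)*f)+(a,) for f,a in((.25,5.6),(.5,-.5),(.75,-6),(1,-9.2),(1,-9.2))],.087)
E
```

```text
[ 0.59134238 -0.09840335  0.25011613]
-0.0 -0.1 5.7 -0.0413 0.0567 0.0300 0.087; -0.0 -0.1 11.8 -0.0825 0.1134 0.0600 0.087; -0.0 -0.1 17.3 -0.1238 0.1701 0.0899 0.087; -0.0 -0.1 20.5 -0.1650 0.2267 0.1199 0.087; -0.0 -0.1 20.5 -0.1650 0.2267 0.1199 0.087
```

>>> {"op": "carry_out", "data": {"increments": "0 0 4.5 -0.033 0.046 0.02 0.087; 0 0 9 -0.066 0.091 0.045 0.087; 0 0 13.5 -0.099 0.136 0.07 0.087; 0 0 18 -0.132 0.182 0.095 0.087; 0 0 20.5 -0.165 0.2267 0.12 0.087"}}

```text
time: 3.0
ee_pos: [0.4734, -0.3543, 0.1294]
eef_rot: [0.997, -0.081, 0.001, -0.0]
ft_force: [0.8, 0.3, -0.6]
width: 0.0869
```

```bash
python3 - <<'E'
from h import *
print(pose()[0])
p=pose()[0]; g=np.array([.474,-.353,.0145])
rows([tuple(p+(g-p)*f)+(-9.2,) for f in(.35,.7,.95,1,1)],.087)
for n in("scene","top"):
    q,d=r.camera(n);u,v=proj(n,[.474,-.353,.05]).astype(int);c=q[max(0,v-50):v+50,max(0,u-50):u+50];cv2.imwrite(f"pics/g_{n}.png",cv2.resize(c,None,fx=5,fy=5))
E
```

```text
[ 0.47335044 -0.35432304  0.12942752]
-0.0 -0.1 -0.1 0.0001 -0.0005 0.0402 0.087; -0.0 -0.1 -0.1 0.0002 -0.0009 0.0805 0.087; -0.0 -0.1 -0.1 0.0002 -0.0013 0.1092 0.087; -0.0 -0.1 -0.1 0.0002 -0.0014 0.1149 0.087; -0.0 -0.1 -0.1 0.0002 -0.0014 0.1149 0.087
```

View pics/g_scene.png

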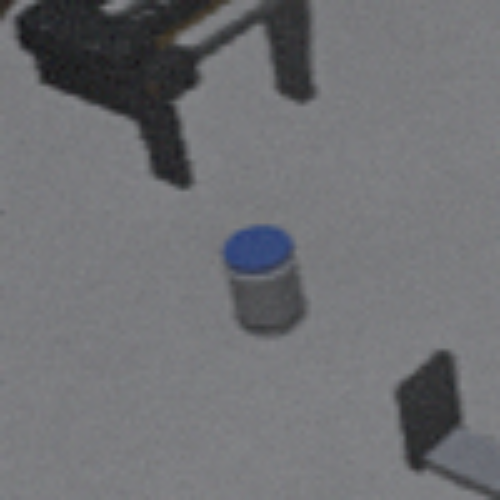

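The open fingers straddle the cell, and the jaw line is centred over it (crop (225,130) above the cap at (260,250)). Descending.

>>> {"op": "carry_out", "data": {"increments": "0 0 0 0 -0.0005 0.04 0.087; 0 0 0 0 -0.001 0.08 0.087; 0 0 0 0 -0.0014 0.105 0.087; 0 0 0 0 -0.0014 0.115 0.087; 0 0 0 0 -0.0014 0.115 0.087"}}

```text
time: 3.72
ee_pos: [0.4682, -0.3573, 0.0129]
eef_rot: [0.996, -0.085, -0.002, 0.001]
ft_force: [0.6, -0.1, 0.2]
width: 0.087
```

>>> {"op": "carry_out", "data": {"increments": "0 0 0 0 0 0 0.06; 0 0 0 0 0 0 0.045; 0 0 0 0 0 0 0.03; 0 0 0 0 0 0 0.03; 0 0 0 0 0 0 0.03", "squeeze": 15}}

```text
time: 4.35
ee_pos: [0.4685, -0.3572, 0.013]
eef_rot: [0.996, -0.085, -0.002, 0.001]
ft_force: [0.2, -0.3, 0.2]
width: 0.0453
```

```bash
python3 - <<'E'
from h import *
print(pose()[0],r.read_state()["width"],pose()[1].as_matrix()[:,2])
p=pose()[0]
rows([tuple(p+[0,0,z])+(-9.2,) for z in(.01,.03,.06,.08,.08)],.03)
E
```

```text
[ 0.46845966 -0.35723285  0.01304564] 0.04527506436275108 [-0.00335947 -0.00116524 -0.99999368]
0.1 0.2 -0.6 -0.0000 0.0000 -0.0100 0.03; 0.1 0.2 -0.6 -0.0001 0.0001 -0.0300 0.03; 0.1 0.2 -0.6 -0.0002 0.0001 -0.0600 0.03; 0.1 0.2 -0.6 -0.0002 0.0001 -0.0800 0.03; 0.1 0.2 -0.6 -0.0002 0.0001 -0.0800 0.03
```

```bash
python3 - <<'E'
from h import *
s=r.read_state();print(np.round(s["joint_positions"],3),np.round(s["joint_vel"],3),s["ee_pos"])
E
```

```text
[ 0.076  0.527  0.623  1.791 -0.367  0.944  0.683] [ 0.     0.    -0.    -0.     0.    -0.002 -0.   ] [ 0.46845966 -0.35723285  0.01304564]
```

>>> {"op": "carry_out", "data": {"increments": "0 0 0 0 0 0 0.03; 0 0 0 0 0 0 0.03; 0 0 0 0 0 0 0.03; 0 0 0 0 0 0 0.03; 0 0 0 0 0 0 0.03"}}

```text
time: 4.97
ee_pos: [0.4685, -0.3573, 0.0131]
eef_rot: [0.996, -0.085, -0.002, 0.001]
ft_force: [0.6, -1.0, 0.1]
width: 0.0401
```

```bash
python3 - <<'E'
from h import *
for n in("scene","top"):
    q,d=r.camera(n);u,v=proj(n,[.474,-.353,.05]).astype(int);c=q[max(0,v-40):v+40,max(0,u-50):u+50];cv2.imwrite(f"pics/g2_{n}.png",cv2.resize(c,None,fx=5,fy=5))
E
```

```text
(no output)
```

View pics/g2_scene.png

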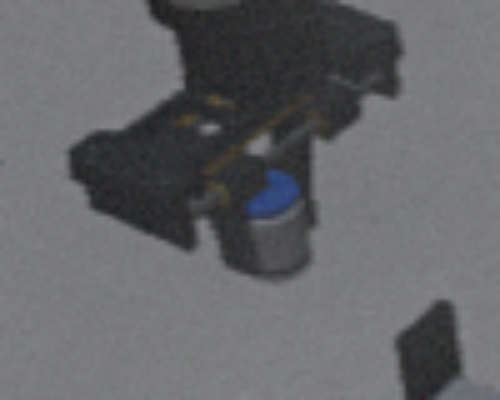

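>>> {"op": "carry_out", "data": {"increments": "0 0 0 0 0 -0.01 0.03; 0 0 0 0 0 -0.03 0.03; 0 0 0 0 0 -0.06 0.03; 0 0 0 0 0 -0.085 0.03; 0 0 0 0 0 -0.085 0.03"}}

```text
time: 5.7
ee_pos: [0.4699, -0.3582, 0.101]
eef_rot: [0.996, -0.085, 0.001, 0.001]
ft_force: [-0.3, -0.5, -2.5]
width: 0.0398
```

```bash
python3 - <<'E'
from h import *
p=pose()[0];print(p,r.read_state()["width"],r.read_state()["ft_force"])
g=np.array([.5605,-.104,.10])
rows([tuple(p+(g-p)*f)+(-9.2,) for f in(.19,.38,.58,.78,1)],.03)
E
```

```text
[ 0.46986762 -0.35817599  0.1010233 ] 0.03981111179359859 [-0.26576126 -0.52940957 -2.48548411]
0.2 -0.1 -0.6 0.0087 -0.0505 0.0001 0.03; 0.2 -0.1 -0.6 0.0175 -0.1010 0.0001 0.03; 0.2 -0.1 -0.6 0.0267 -0.1542 0.0002 0.03; 0.2 -0.1 -0.6 0.0359 -0.2074 0.0002 0.03; 0.2 -0.1 -0.6 0.0460 -0.2659 0.0003 0.03
```

>>> {"op": "carry_out", "data": {"increments": "0 0 -0.6 0.009 -0.05 0 0.03; 0 0 -0.6 0.0175 -0.1 0 0.03; 0 0 -0.6 0.027 -0.154 0 0.03; 0 0 -0.6 0.036 -0.207 0 0.03; 0 0 -0.6 0.046 -0.265 0 0.03"}}

```text
time: 6.32
ee_pos: [0.5602, -0.1035, 0.1001]
eef_rot: [0.997, -0.081, 0.0, 0.002]
ft_force: [0.8, -0.0, -2.2]
width: 0.0393
```

>>> {"op": "carry_out", "data": {"increments": "0 0 0 0 0 0 0.03; 0 0 0 0 0 0 0.03; 0 0 0 0 0 0 0.03; 0 0 0 0 0 0 0.03; 0 0 0 0 0 0 0.03"}}

```text
time: 6.95
ee_pos: [0.56, -0.1042, 0.1001]
eef_rot: [0.997, -0.081, 0.0, 0.002]
ft_force: [0.1, -0.2, -2.3]
width: 0.0397
```

```bash
python3 - <<'E'
from h import *
p,R=pose();print(p,R.as_matrix()[:,2],r.read_state()["width"],r.read_state()["joint_positions"].round(3))
for n in("scene","top"):
    q,d=r.camera(n);np.savez(f"pics/p1_{n}.npz",q=q,d=d);u,v=proj(n,[.56,-.104,.06]).astype(int);c=q[max(0,v-50):v+50,max(0,u-60):u+60];cv2.imwrite(f"pics/p1_{n}.png",cv2.resize(c,None,fx=6,fy=6));print(u-60,v-50)
E
```

```text
[ 0.56003684 -0.10417416  0.10014049] [ 3.85467673e-04 -3.18891626e-03 -9.99994841e-01] 0.039736630878039914 [-0.394  0.347  0.596  1.784 -0.215  1.075  0.114]
181 180
253 159
```

View pics/p1_scene.png

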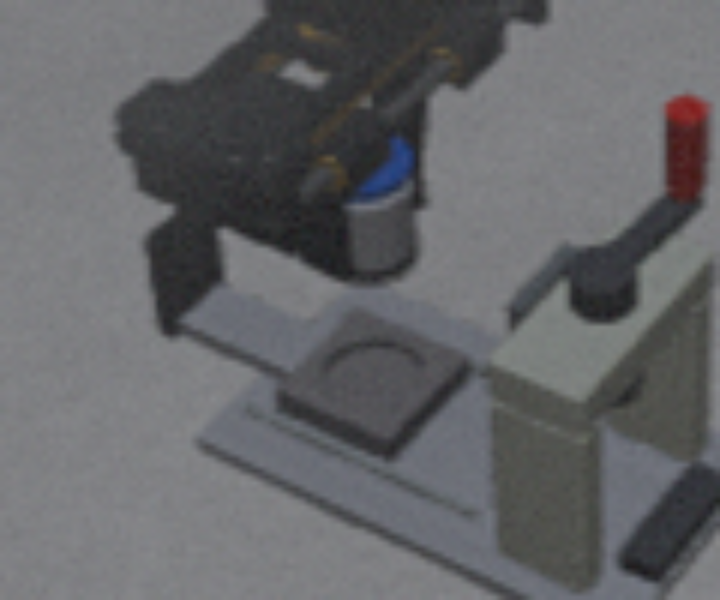

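View pics/p1_top.png

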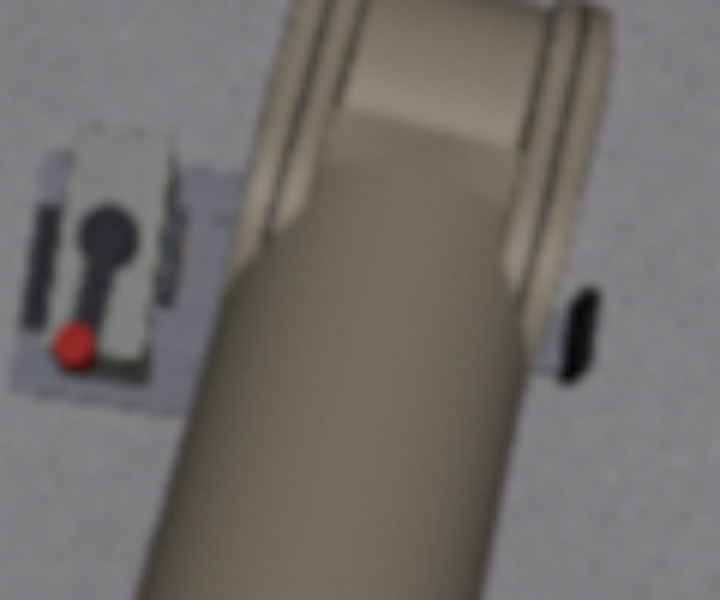

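```bash
cat > m.py <<'E'
from h import *
from scipy.optimize import least_squares
f=np.load("pics/avg_scene.npz");p,d=f["p"],f["d"];C=cloud("scene",d);X,Y,Z=np.moveaxis(C,-1,0)
m=(X>.50)&(X<.62)&(Y>-.15)&(Y<-.055)&(Z>.0205)&(Z<.03)
m=m.astype(np.uint8);m=cv2.morphologyEx(m,3,np.ones((13,13)));m=cv2.morphologyEx(m,2,np.ones((5,5)))
cs,_=cv2.findContours(m,0,1);c=max(cs,key=cv2.contourArea)
P=np.array([plane("scene",u,v,.024)[:2] for u,v in c[:,0].astype(float)],np.float32)
print("block",cv2.minAreaRect(P*1000))
import sys
f=np.load(sys.argv[1]);q,d=f["q"].astype(float),f["d"];C=cloud("scene",d);X,Y,Z=np.moveaxis(C,-1,0)
pz=pose()[0]
near=(np.hypot(X-pz[0],Y-pz[1])<.032)&(Z>pz[2]-.02)&(Z<pz[2]+.024)
h=cv2.cvtColor(f["q"],cv2.COLOR_BGR2HSV)
br=q.mean(-1)
s=near&(br>62)&(h[...,1]<60);b=near&(h[...,1]>120)&(h[...,0]>100)&(h[...,0]<130)
for nm,m in(("silver",s),("blue",b)):
    print(nm,m.sum(),C[m].mean(0).round(4),C[m].min(0).round(4),C[m].max(0).round(4))
Q=C[s];
fit=least_squares(lambda t:np.hypot(Q[:,0]-t[0],Q[:,1]-t[1])-.02,[pz[0],pz[1]],loss="soft_l1",f_scale=.001);print("cyl centre",fit.x.round(4),"rms",np.sqrt((fit.fun**2).mean()),"cov",np.sqrt(np.diag(np.linalg.inv(fit.jac.T@fit.jac)))*.001, "tcp",pz)
im=f["q"].copy();im[s]=(0,255,0)
u,v=proj("scene",pz).astype(int);cv2.imwrite("pics/mask_%d.png"%len(Q),cv2.resize(im[v-40:v+40,u-40:u+40],None,fx=5,fy=5,interpolation=0))
E
python3 m.py pics/p1_scene.npz; ls pics/mask*
```

```text
block ((561.6285400390625, -108.756103515625), (77.75924682617188, 63.18794250488281), 81.42411041259766)
silver 102 [ 0.569  -0.0857  0.109 ] [ 0.534  -0.1159  0.0892] [ 0.5858 -0.0764  0.1241]m.py:17: RuntimeWarning: Mean of empty slice.
  print(nm,m.sum(),C[m].mean(0).round(4),C[m].min(0).round(4),C[m].max(0).round(4))
  ret = um.true_divide(
Traceback (most recent call last):
  File "m.py", line 17, in <module>
    print(nm,m.sum(),C[m].mean(0).round(4),C[m].min(0).round(4),C[m].max(0).round(4))
                                           ~~~~~~~~^^^
ValueError: zero-size array to reduction operation minimum which has no identity
ls: cannot access 'pics/mask*': No such file or directory
```

```bash
sed -i 's/np.ones((5,5)))$/np.ones((11,11)))/; s/Z<pz\[2\]+.024/Z<pz[2]+.046/; s/(Z>.0205)/(Z>.0215)/' m.py; sed -i 's/^s=near/s=near\&(Z<pz[2]+.026)/;' m.py; python3 m.py pics/p1_scene.npz; ls pics/mask*
```

```text
block ((564.4796752929688, -106.201171875), (61.10099792480469, 57.54865646362305), 25.499408721923828)
silver 109 [ 0.5689 -0.0859  0.11  ] [ 0.534  -0.1159  0.0892] [ 0.5858 -0.0764  0.1259]
blue 38 [ 0.5608 -0.0855  0.1407] [ 0.5389 -0.0913  0.1365] [ 0.5771 -0.0789  0.1437]
cyl centre [ 0.558  -0.0985] rms 0.002320151635435406 cov [0.00026283 0.00024069] tcp [ 0.5601558  -0.10383453  0.1001514 ]
pics/mask_109.png
```

```bash
python3 - <<'E'
from h import *
for n,off in(("scene",0),("top",.0017)):
    f=np.load(f"pics/avg_{n}.npz");C=cloud(n,f["d"]);C[...,2]+=off;X,Y,Z=np.moveaxis(C,-1,0)
    top=(abs(Z-.024)<.002)&(abs(X-.56)<.05)&(Y>-.15)&(Y<-.055)
    a=np.radians(-9.2);ex=np.array([np.cos(a),np.sin(a)]);ey=np.array([-np.sin(a),np.cos(a)])
    Q=C[top][:,:2];px,py=Q@ex,Q@ey
    for t in(2,4): print(n,top.sum(),"x'",np.percentile(px,[t,100-t]).round(4),"y'",np.percentile(py,[t,100-t]).round(4))
    c=np.array([np.percentile(px,[2,98]).mean(),np.percentile(py,[2,98]).mean()]);print("block c",c[0]*ex+c[1]*ey)
    v,u=np.mgrid[:420,:560]
    P=np.array([plane(n,i,j,.024)[:2] for j,i in zip(v.ravel(),u.ravel())]).reshape(420,560,2)
    c0=np.array([.5605,-.104])
    for _ in range(4):
        hole=(np.hypot(*(np.moveaxis(P,-1,0)-c0[:,None,None]))<.026)&(Z<.0215)
        c0=P[hole].mean(0)
    A=hole.sum()*np.linalg.norm(np.cross(np.r_[P[200,310]-P[200,311],0],np.r_[P[200,310]-P[201,310],0]))
    print("hole",hole.sum(),c0,"eq diam",2*np.sqrt(A/np.pi))
E
```

```text
scene 253 x' [0.5411 0.6006] y' [-0.0412  0.019 ]
scene 253 x' [0.5423 0.6002] y' [-0.0404  0.0186]
block c [ 0.56175551 -0.10220906]Traceback (most recent call last):
  File "<stdin>", line 10, in <module>
  File "h.py", line 7, in plane
    o,d=ray(n,u,v);return o+d*(z-o[2])/d[2]
        ~~~^^^^^^^
  File "h.py", line 4, in ray
    m=r.camera_model(n);K=np.array(m["K"]);E=np.array(m["extrinsics"])
ValueError: time passes only in moves, steps and waits
```

View pics/mask_109.png

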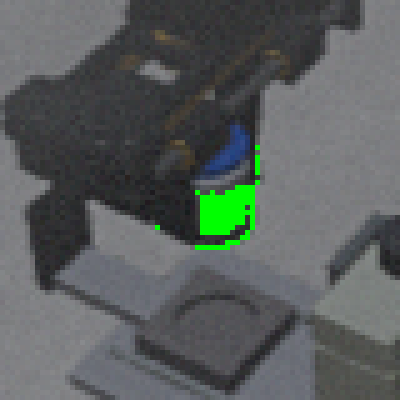

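```bash
sed -i 's/^def ray/_c={}\ndef cm(n):\n    if n not in _c:_c[n]=r.camera_model(n)\n    return _c[n]\ndef ray/; s/r\.camera_model(n);K/cm(n);K/' h.py; python3 - <<'E'
from h import *
from scipy.optimize import least_squares
for n,off in(("scene",0),("top",.0017)):
    f=np.load(f"pics/avg_{n}.npz");C=cloud(n,f["d"]);C[...,2]+=off;X,Y,Z=np.moveaxis(C,-1,0)
    top=(abs(Z-.024)<.002)&(abs(X-.56)<.05)&(Y>-.15)&(Y<-.055)
    a=np.radians(-9.2);ex=np.array([np.cos(a),np.sin(a)]);ey=np.array([-np.sin(a),np.cos(a)])
    Q=C[top][:,:2];px,py=Q@ex,Q@ey
    c=np.array([np.percentile(px,[2,98]).mean(),np.percentile(py,[2,98]).mean()]);print(n,"block c",c[0]*ex+c[1]*ey)
    v,u=np.mgrid[:420,:560]
    o,_=ray(n,0,0);E=np.array(cm(n)["extrinsics"])[:3,:3];K=np.array(cm(n)["K"])
    D=np.stack([u,v,np.ones_like(u)],-1)@np.linalg.inv(K).T@E.T
    P=o[:2]+D[...,:2]*((.024-o[2])/D[...,2])[...,None]
    c0=np.array([.5605,-.104])
    for _ in range(6):
        hole=(np.hypot(*np.moveaxis(P-c0,-1,0))<.026)&(Z<.0215)
        c0=P[hole].mean(0)
    pa=abs(np.cross(np.r_[P[200,310]-P[200,311],0],np.r_[P[200,310]-P[201,310],0])[2])
    print("hole",hole.sum(),c0,"eq diam",2*np.sqrt(hole.sum()*pa/np.pi))
f=np.load("pics/p1_scene.npz");C=cloud("scene",f["d"]);X,Y,Z=np.moveaxis(C,-1,0);br=f["q"].mean(-1);h=cv2.cvtColor(f["q"],cv2.COLOR_BGR2HSV)
pz=pose()[0]
s=(np.hypot(X-pz[0],Y-pz[1])<.03)&(Z>pz[2]-.008)&(Z<pz[2]+.026)&(br>62)&(h[...,1]<60)
s=cv2.morphologyEx(s.astype(np.uint8),2,np.ones((3,3)))
for e in(0,1):
    Q=C[(cv2.erode(s,np.ones((3,3)),iterations=e))>0]
    fit=least_squares(lambda t:np.hypot(Q[:,0]-t[0],Q[:,1]-t[1])-.02,pz[:2]);print(len(Q),"cyl",fit.x,np.sqrt((fit.fun**2).mean()),Q[:,:2].min(0),Q[:,:2].max(0))
    fx=pz[0]
    for xx in(.558,.560,.562):
        g=least_squares(lambda t:np.hypot(Q[:,0]-xx,Q[:,1]-t[0])-.02,[pz[1]]);print(xx,g.x)
E
```

```text
scene block c [ 0.56175551 -0.10220906]
hole 146 [ 0.56262118 -0.10078257] eq diam 0.049619039436089425
top block c [ 0.56120371 -0.10379049]
hole 182 [ 0.560549   -0.10394503] eq diam 0.04362304541300457
81 cyl [ 0.55840463 -0.09865356] 0.0014640468097442878 [ 0.55443629 -0.09661006] [ 0.57966125 -0.07639438]
0.558 [-0.09835895]
0.56 [-0.09975946]
0.562 [-0.10101132]
43 cyl [ 0.55796611 -0.09819529] 0.0016294501400895844 [ 0.56223204 -0.09366633] [ 0.57966125 -0.07639438]
0.558 [-0.09822768]
0.56 [-0.09998811]
0.562 [-0.1014671]
```

```bash
python3 - <<'E'
from h import *
f=np.load("pics/p1_scene.npz");d=f["d"];C=cloud("scene",d)
pz=pose()[0]
for z in(.100,.106,.112,.118,.124):
    u,v=proj("scene",[.560,-.0995,z]);v=int(round(v));
    row=d[v,int(u)-3:int(u)+16];j=np.nonzero(np.diff(row)>.03)[0]
    ue=int(u)-3+j[0]+.5 if len(j) else None
    # expected edge for cylinder at given centre: tangent ray
    o,_=ray("scene",0,0);c=np.array([.560,-.0995]);t=c-o[:2];D=np.linalg.norm(t);n=np.array([-t[1],t[0]])/D
    e=c-n*0.02 if proj("scene",[*(c-n*.02),z])[0]>u else c+n*.02
    print(z,v,"edge",ue,"expected",proj("scene",[*e,z]).round(2))
E
```

```text
0.1 219 edge 250.5 expected [250.  218.6]
0.106 218 edge 250.5 expected [249.86 216.77]
0.112 216 edge 250.5 expected [249.72 214.92]
0.118 214 edge 251.5 expected [249.58 213.06]
0.124 212 edge 239.5 expected [249.44 211.18]
```

```bash
python3 - <<'E'
from h import *
print(pose()[0]);rows([(.561,-.1077,z,-9.3) for z in(.085,.065,.048,.048,.048)],.03)
E
```

```text
[ 0.5601558  -0.10383453  0.1001514 ]
0.2 -0.1 0.0 0.0014 0.0036 0.0152 0.03; 0.2 -0.1 0.0 0.0014 0.0036 0.0352 0.03; 0.2 -0.1 0.0 0.0014 0.0035 0.0522 0.03; 0.2 -0.1 0.0 0.0014 0.0035 0.0522 0.03; 0.2 -0.1 0.0 0.0014 0.0035 0.0522 0.03
```

>>> {"op": "carry_out", "data": {"increments": "0.2 0 0 0.0014 0.0036 0.015 0.03; 0.2 0 0 0.0014 0.0036 0.035 0.03; 0.2 0 0 0.0014 0.0036 0.052 0.03; 0.2 0 0 0.0014 0.0036 0.052 0.03; 0.2 0 0 0.0014 0.0036 0.052 0.03"}}

```text
time: 7.68
ee_pos: [0.5612, -0.108, 0.0484]
eef_rot: [0.997, -0.081, 0.001, -0.0]
ft_force: [0.2, -0.4, -1.7]
width: 0.0397
```

```bash
python3 - <<'E'
from h import *
p,R=pose();print(p,R.as_matrix()[:,2]);rows([(.561,-.1077,.031,-9.3)],.03)
n="scene";q,d=r.camera(n);np.savez(f"pics/p2_{n}.npz",q=q,d=d);u,v=proj(n,[.56,-.104,.06]).astype(int);c=q[max(0,v-50):v+50,max(0,u-60):u+60];cv2.imwrite(f"pics/p2_{n}.png",cv2.resize(c,None,fx=6,fy=6))
E
```

```text
[ 0.56120758 -0.10799383  0.04843843] [ 1.30447737e-03  1.33845243e-04 -9.99999140e-01]
-0.0 -0.1 0.0 -0.0003 -0.0003 0.0174 0.03
```

View pics/p2_scene.png

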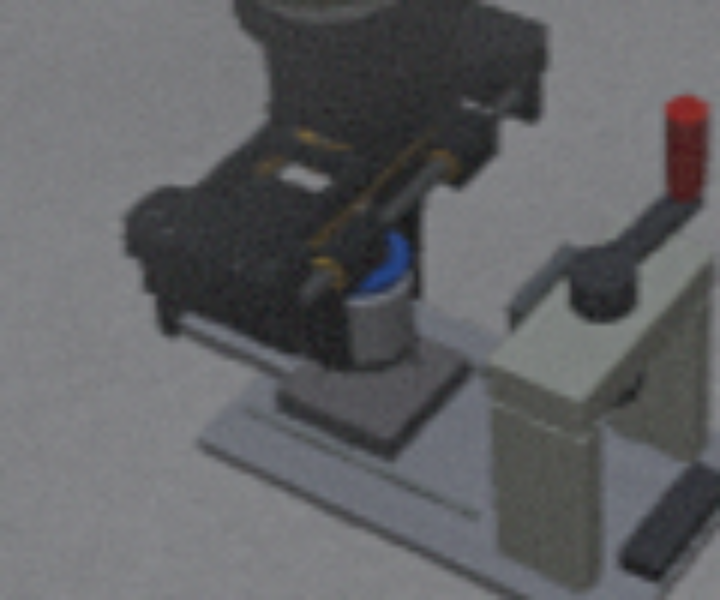

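```bash
python3 - <<'E'
from h import *
u0,v0=proj("scene",[.56,-.104,.06]).astype(int)-[60,50]
for P in([.5622,-.1015,.024],[.561,-.1037,.018],[.561,-.1037,.045],[.5626,-.1008,.024]): print(P,((proj("scene",P)-[u0,v0])*6).round(0), proj("scene",P).round(2))
for f_ in("p1","p2"):
    f=np.load(f"pics/{f_}_scene.npz");d=f["d"]
    c=[.561,-.1037] if f_=="p2" else [.560,-.0995]
    zs=(.045,.05,.055,.06,.065) if f_=="p2" else(.095,.1,.105,.11,.115)
    for z in zs:
        u,v=proj("scene",[*c,z]);
        for dv in(0,4,8):
            vv=int(round(v))+dv;row=d[vv,int(u)-4:int(u)+16];print(f_,z,vv,int(u)-4,(row*1000).astype(int)) if dv==4 else 0
E
```

```text
[0.5622, -0.1015, 0.024] [371. 371.] [242.86 241.83]
[0.561, -0.1037, 0.018] [369. 378.] [242.46 242.97]
[0.561, -0.1037, 0.045] [364. 332.] [241.74 235.39]
[0.5626, -0.1008, 0.024] [372. 372.] [243.03 242.  ]
p1 0.095 225 238 [1034 1040 1046 1046 1048 1047 1047 1046 1048 1053 1055 1058 1191 1195
 1192 1193 1193 1196 1197 1196]
p1 0.1 223 237 [1031 1029 1036 1047 1045 1038 1046 1044 1042 1047 1048 1053 1053 1060
 1203 1204 1200 1201 1197 1199]
p1 0.105 222 237 [1027 1026 1039 1040 1040 1040 1041 1039 1041 1044 1042 1050 1051 1056
 1208 1204 1204 1205 1203 1206]
p1 0.11 220 237 [1024 1026 1032 1037 1035 1035 1036 1035 1038 1037 1041 1042 1055 1055
 1207 1208 1208 1211 1207 1208]
p1 0.115 219 237 [1019 1025 1032 1032 1036 1035 1040 1036 1040 1039 1040 1045 1045 1054
 1212 1213 1208 1213 1210 1214]
p2 0.045 239 237 [1069 1062 1067 1081 1079 1080 1074 1079 1079 1080 1082 1084 1089 1120
 1116 1117 1118 1118 1118 1116]
p2 0.05 238 237 [1060 1066 1069 1076 1076 1073 1073 1079 1077 1078 1082 1084 1086 1099
 1122 1117 1124 1118 1116 1118]
p2 0.055 237 237 [1064 1064 1069 1070 1074 1072 1075 1076 1076 1076 1084 1082 1088 1096
 1123 1122 1124 1119 1141 1140]
p2 0.06 235 237 [1057 1055 1063 1070 1070 1069 1069 1076 1068 1073 1077 1080 1083 1094
 1149 1147 1145 1149 1149 1150]
p2 0.065 234 237 [1054 1057 1064 1065 1065 1065 1069 1066 1067 1071 1072 1075 1083 1093
 1151 1152 1150 1149 1153 1150]
```

Edge-derived cell axis at column 242.5 against recess at about 242.3 (≈0.5 mm apart laterally). Lowering.

>>> {"op": "carry_out", "data": {"increments": "0 0 0 -0.0003 -0.0003 0.005 0.03; 0 0 0 -0.0003 -0.0003 0.009 0.03; 0 0 0 -0.0003 -0.0003 0.012 0.03; 0 0 0 -0.0003 -0.0003 0.015 0.03; 0 0 0 -0.0003 -0.0003 0.0172 0.03"}}

```text
time: 8.35
ee_pos: [0.5612, -0.1076, 0.0313]
eef_rot: [0.997, -0.081, 0.001, -0.0]
ft_force: [0.1, -0.5, -1.7]
width: 0.0394
```

```bash
python3 - <<'E'
from h import *
p,R=pose();print(p,R.as_matrix()[:,2],r.read_state()["ft_force"],r.read_state()["torque"])
n="scene";q,d=r.camera(n);np.savez(f"pics/p3_{n}.npz",q=q,d=d);u,v=proj(n,[.56,-.104,.06]).astype(int);c=q[max(0,v-50):v+50,max(0,u-60):u+60];cv2.imwrite(f"pics/p3_{n}.png",cv2.resize(c,None,fx=6,fy=6))
E
```

```text
[ 0.56118929 -0.10760461  0.03130139] [ 1.80298662e-03  1.47273757e-04 -9.99998364e-01] [ 0.1426079  -0.50288767 -1.69322423] [-0.12702939  0.03470732  0.01316939]
```

View pics/p3_scene.png

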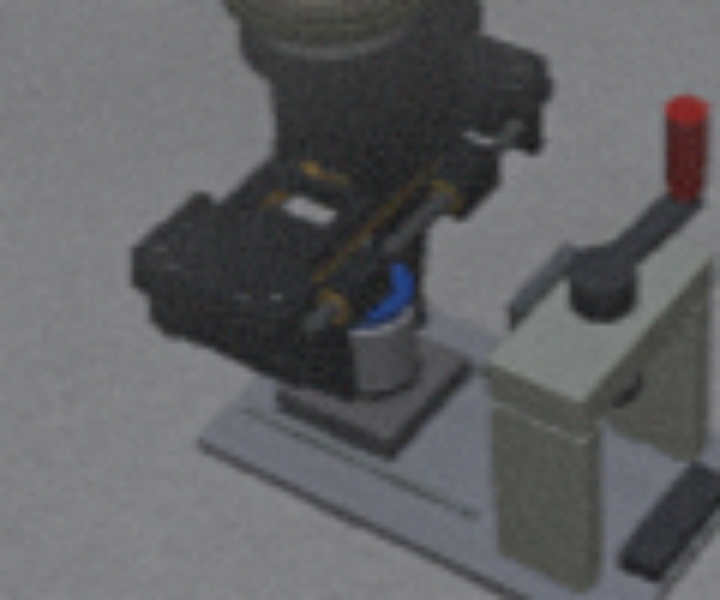

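No contact force at bottom height ~18 mm, so the cell is inside the recess. Lowering 1 mm more and opening.

>>> {"op": "carry_out", "data": {"increments": "0 0 0 0 0 0.0008 0.03; 0 0 0 0 0 0.0008 0.03; 0 0 0 0 0 0.0008 0.045; 0 0 0 0 0 0.0008 0.06; 0 0 0 0 0 0.0008 0.07"}}

```text
time: 9.02
ee_pos: [0.5612, -0.1076, 0.0303]
eef_rot: [0.997, -0.081, 0.001, -0.0]
ft_force: [-1.1, 0.6, -0.3]
width: 0.0576
```

>>> {"op": "carry_out", "data": {"increments": "0 0 0 0 0 0 0.07; 0 0 0 0 0 -0.015 0.07; 0 0 0 0 0 -0.04 0.07; 0 0 0 0 0 -0.07 0.07; 0 0 0 0 0 -0.1 0.07"}}

```text
time: 9.65
ee_pos: [0.5611, -0.1078, 0.1324]
eef_rot: [0.997, -0.081, 0.001, -0.0]
ft_force: [-0.0, -0.1, -0.6]
width: 0.0702
```

```bash
python3 - <<'E'
from h import *
p,R=pose();print(p,r.read_state()["ft_force"])
n="scene";q,d=r.camera(n);np.savez(f"pics/p4_{n}.npz",q=q,d=d);u,v=proj(n,[.56,-.104,.06]).astype(int);c=q[max(0,v-50):v+50,max(0,u-60):u+60];cv2.imwrite(f"pics/p4_{n}.png",cv2.resize(c,None,fx=6,fy=6))
C=cloud(n,d);h=cv2.cvtColor(q,cv2.COLOR_BGR2HSV);m=(cv2.inRange(h,(105,100,40),(130,255,255))>0)&(abs(C[...,0]-.56)<.04)&(abs(C[...,1]+.104)<.04)
print(m.sum(),C[m].mean(0),np.percentile(C[m][:,2],[10,50,90]))
E
```

```text
[ 0.56111735 -0.10779374  0.13236668] [-0.01949708 -0.07259998 -0.56061939]
136 [ 0.56238701 -0.10166666  0.07201593] [0.06986988 0.07222758 0.07374772]
```

View pics/p4_scene.png

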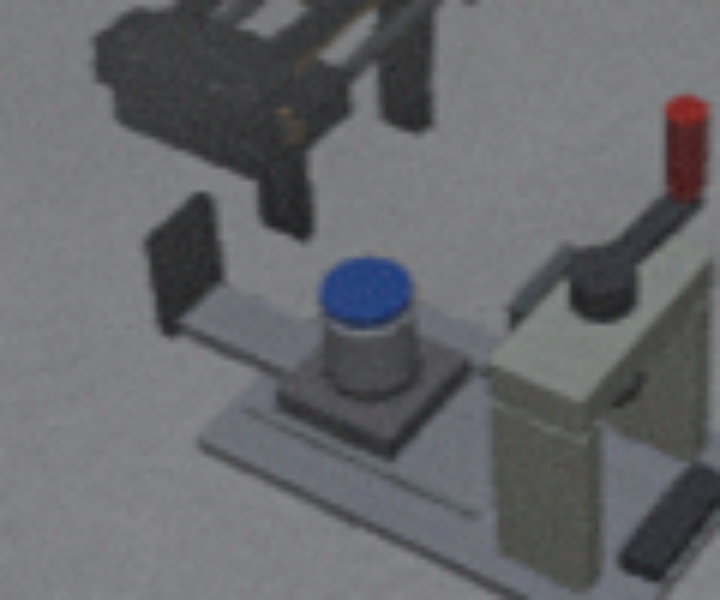

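The cell stands upright in the recess: cap centred at crop (367,290), cap top measured at 72.2 mm, as expected when seated. Next, move behind the handle.

```bash
python3 - <<'E'
from h import *
p=pose()[0];g=np.array([.539,-.238,.132])
rows([tuple(p+(g-p)*f)+(-9.2,) for f in(.33,.67,1)]+[(.539,-.238,z,-9.2) for z in(.1,.06)],.0)
E
```

```text
-0.1 -0.4 -0.1 -0.0009 0.0435 0.0014 0.0; -0.1 -0.4 -0.1 -0.0018 0.0883 0.0028 0.0; -0.1 -0.4 -0.1 -0.0027 0.1319 0.0041 0.0; -0.1 -0.4 -0.1 -0.0030 0.1319 0.0361 0.0; -0.1 -0.4 -0.1 -0.0033 0.1320 0.0761 0.0
```

>>> {"op": "carry_out", "data": {"increments": "0 -0.3 0 -0.001 0.044 0 0; 0 -0.3 0 -0.002 0.088 0 0; 0 -0.3 0 -0.003 0.132 0.004 0; 0 -0.3 0 -0.003 0.132 0.02 0; 0 -0.3 0 -0.003 0.132 0.04 0", "squeeze": 10}}

```text
time: 10.32
ee_pos: [0.5396, -0.2375, 0.0959]
eef_rot: [0.997, -0.081, 0.002, -0.001]
ft_force: [-0.3, 0.7, 0.5]
width: 0.0278
```

```bash
python3 - <<'E'
from h import *
p=pose()[0];print(p)
rows([(.539,-.236,.06,-9.2)]+[(.539,-.236,.038,-9.2)]*4,.0)
E
```

```text
[ 0.5395531  -0.23752791  0.09587832]
-0.1 -0.2 -0.1 -0.0009 -0.0014 0.0359 0.0; -0.1 -0.2 -0.1 -0.0010 -0.0013 0.0579 0.0; -0.1 -0.2 -0.1 -0.0010 -0.0013 0.0579 0.0; -0.1 -0.2 -0.1 -0.0010 -0.0013 0.0579 0.0; -0.1 -0.2 -0.1 -0.0010 -0.0013 0.0579 0.0
```

>>> {"op": "carry_out", "data": {"increments": "0 0 0 -0.001 -0.001 0.03 0; 0 0 0 -0.001 -0.001 0.056 0; 0 0 0 -0.001 -0.001 0.056 0; 0 0 0 -0.001 -0.001 0.056 0; 0 0 0 -0.001 -0.001 0.056 0"}}

```text
time: 10.95
ee_pos: [0.5398, -0.2363, 0.041]
eef_rot: [0.997, -0.081, 0.003, -0.001]
ft_force: [-0.1, -0.3, 0.6]
width: 0.0004
```

```bash
python3 - <<'E'
from h import *
p=pose()[0];print(p,r.read_state()["ft_force"],r.read_state()["width"])
n="scene";q,d=r.camera(n);u,v=proj(n,[.545,-.2,.04]).astype(int);c=q[max(0,v-50):v+50,max(0,u-60):u+60];cv2.imwrite(f"pics/h1_{n}.png",cv2.resize(c,None,fx=5,fy=5))
e=np.array([.16,.987])
rows([(*(p[:2]+e*t),.039,-9.2) for t in(.013,.02,.03,.04,.05)],.0)
E
```

```text
[ 0.53975504 -0.23626683  0.0409849 ] [-0.14533918 -0.28398275  0.58326135] 0.0003626980955704173
-0.1 -0.3 -0.1 0.0001 -0.0131 0.0019 0.0; -0.1 -0.3 -0.1 0.0001 -0.0201 0.0019 0.0; -0.1 -0.3 -0.1 0.0000 -0.0301 0.0019 0.0; -0.1 -0.3 -0.1 0.0000 -0.0401 0.0019 0.0; -0.1 -0.3 -0.1 0.0000 -0.0501 0.0020 0.0
```

View pics/h1_scene.png

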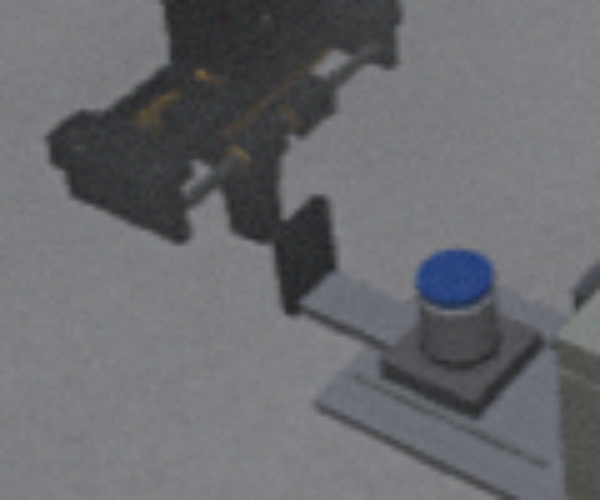

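Closed fingers at crop (255,200), just behind the handle plate at (305,250). Pushing.

>>> {"op": "carry_out", "data": {"increments": "0 0 0 0 -0.01 0 0; 0 0 0 0 -0.018 0 0; 0 0 0 0 -0.026 0 0; 0 0 0 0 -0.034 0 0; 0 0 0 0 -0.042 0 0"}}

```text
time: 11.62
ee_pos: [0.5468, -0.1948, 0.0413]
eef_rot: [0.997, -0.081, 0.003, -0.0]
ft_force: [0.9, -4.1, 3.2]
width: 0.0004
```

>>> {"op": "carry_out", "data": {"increments": "0 0 0 0 -0.01 0 0; 0 0 0 0 -0.02 0 0; 0 0 0 0 -0.03 0 0; 0 0 0 0 -0.04 0 0; 0 0 0 0 -0.048 0 0"}}

```text
time: 12.25
ee_pos: [0.5547, -0.1467, 0.0413]
eef_rot: [0.997, -0.081, 0.003, -0.0]
ft_force: [2.1, -5.1, -0.7]
width: 0.0009
```

```bash
python3 - <<'E'
from h import *
p=pose()[0];print(p,r.read_state()["ft_force"],r.read_state()["width"])
n="scene";q,d=r.camera(n);u,v=proj(n,[.56,-.08,.04]).astype(int);c=q[max(0,v-50):v+50,max(0,u-60):u+60];cv2.imwrite(f"pics/h2_{n}.png",cv2.resize(c,None,fx=5,fy=5))
e=np.array([.16,.987]);print("dist to expected home TCP along y:",(np.array([.5617,-.0965])-p[:2])@e, "lateral",(np.array([.5617,-.0965])-p[:2])@[.987,-.16])
C=cloud(n,d);h=cv2.cvtColor(q,cv2.COLOR_BGR2HSV);m=(cv2.inRange(h,(105,100,40),(130,255,255))>0)&(abs(C[...,0]-.56)<.05)&(abs(C[...,1]+.05)<.1)
print(m.sum(),C[m].mean(0),np.percentile(C[m][:,2],[10,50,90]))
E
```

```text
[ 0.55473256 -0.14668927  0.04130622] [ 2.11456307 -5.12809531 -0.73004318] 0.0008990306162657284
dist to expected home TCP along y: 0.050651602759588715 lateral -0.0011534180949638807
44 [ 0.57055873 -0.04390288  0.06768086] [0.06890038 0.07189874 0.07338919]
```

View pics/h2_scene.png

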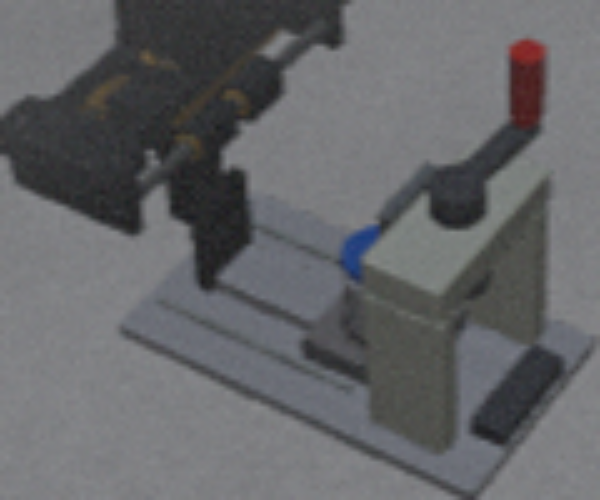

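The tray is sliding (handle at crop (215,230), cap going under the beam at (360,250)), with force ≈5 N. Continue, then creep.

>>> {"op": "carry_out", "data": {"increments": "0 0 0 0 -0.01 0 0; 0 0 0 0 -0.02 0 0; 0 0 0 0 -0.028 0 0; 0 0 0 0 -0.035 0 0; 0 0 0 0 -0.04 0 0"}}

```text
time: 12.92
ee_pos: [0.5614, -0.1055, 0.0413]
eef_rot: [0.997, -0.08, 0.003, -0.001]
ft_force: [2.0, -5.2, 0.5]
width: 0.0005
```

>>> {"op": "carry_out", "data": {"increments": "0 0 0 0 -0.002 0 0; 0 0 0 0 -0.004 0 0; 0 0 0 0 -0.006 0 0; 0 0 0 0 -0.008 0 0; 0 0 0 0 -0.01 0 0"}}

```text
time: 13.55
ee_pos: [0.5619, -0.1023, 0.0414]
eef_rot: [0.997, -0.083, 0.003, 0.003]
ft_force: [-1.0, -26.0, -0.5]
width: -0.0
```

Force rose to 26 N, so it's against the stop. Backing off and verifying.

>>> {"op": "carry_out", "data": {"increments": "0 0 0 0 -0.003 0 0; 0 0 0 0 0 0 0; 0 0 0 0 0.02 0 0; 0 0 0 0 0.03 -0.03 0; 0 0 0 0 0.03 -0.08 0"}}

```text
time: 14.18
ee_pos: [0.5547, -0.131, 0.1209]
eef_rot: [0.997, -0.083, 0.001, 0.002]
ft_force: [0.9, 0.6, 0.7]
width: 0.0006
```

```bash
python3 - <<'E'
from h import *
p=pose()[0];print(p,r.read_state()["ft_force"])
n="scene";q,d=r.camera(n);u,v=proj(n,[.56,-.04,.05]).astype(int);c=q[max(0,v-60):v+60,max(0,u-75):u+75];cv2.imwrite(f"pics/h3_{n}.png",cv2.resize(c,None,fx=5,fy=5))
C=cloud(n,d);X,Y,Z=np.moveaxis(C,-1,0)
m=(abs(X-.565)<.03)&(Y>-.13)&(Y<-.05)&(Z>.03)&(Z<.071)&(q.mean(-1)<60);t=C[m&(Z>.058)];print("handle top",len(t),t.mean(0),cv2.minAreaRect((t[:,:2]*1000).astype(np.float32)))
E
```

```text
[ 0.55470373 -0.13095032  0.1209038 ] [0.86127895 0.61028429 0.74390452]
handle top 66 [ 0.56877202 -0.08270371  0.06513445] ((568.011474609375, -83.28312683105469), (12.572386741638184, 36.846649169921875), 76.24866485595703)
```

View pics/h3_scene.png

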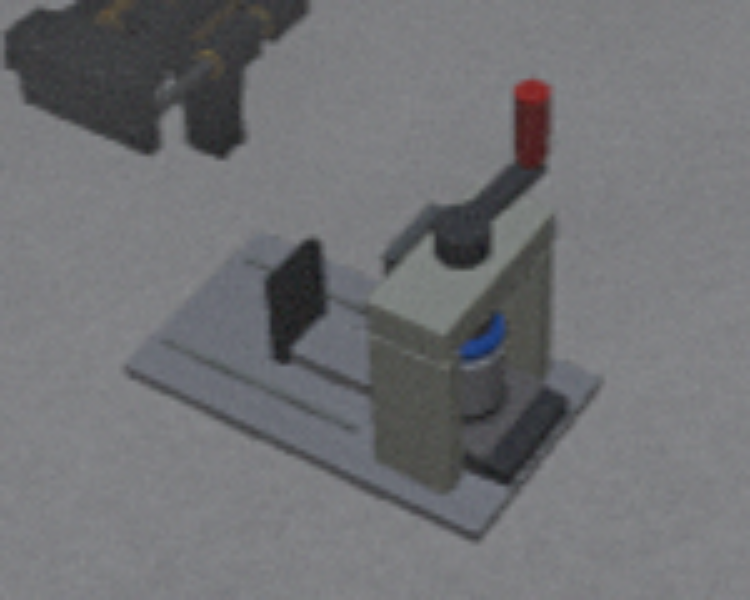

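The tray rests against the black stop (crop (520,430)). Handle travel is 0.118 m by camera, and the cell is under the foot. Now to the knob.

```bash
python3 - <<'E'
from h import *
rows([(.55,-.125,.17,-9.2),(.545,-.09,.215,-9.2),(.54,-.04,.235,-9.2),(.53,.01,.235,-9.2),(.5285,.0263,.235,-9.2)],.04)
E
```

```text
0.2 -0.7 -0.4 -0.0089 -0.0051 -0.0418 0.04; 0.2 -0.7 -0.4 -0.0192 -0.0386 -0.0870 0.04; 0.2 -0.7 -0.4 -0.0322 -0.0870 -0.1073 0.04; 0.2 -0.7 -0.4 -0.0503 -0.1347 -0.1076 0.04; 0.2 -0.7 -0.4 -0.0545 -0.1505 -0.1077 0.04
```

>>> {"op": "carry_out", "data": {"increments": "0.2 -0.7 -0.4 -0.009 -0.005 -0.045 0.04; 0.2 -0.7 -0.4 -0.019 -0.039 -0.09 0.04; 0.2 -0.7 -0.4 -0.032 -0.087 -0.11 0.04; 0.2 -0.7 -0.4 -0.05 -0.135 -0.11 0.04; 0.2 -0.7 -0.4 -0.0545 -0.1505 -0.11 0.04"}}

```text
time: 14.85
ee_pos: [0.5274, 0.0311, 0.2371]
eef_rot: [0.997, -0.077, -0.001, -0.001]
ft_force: [0.7, 0.3, -0.4]
width: 0.0374
```

```bash
python3 - <<'E'
from h import *
print(pose()[0],r.read_state()["width"])
rows([(.5285,.0263,.235,-9.2),(.5285,.0263,.21,-9.2),(.5285,.0263,.195,-9.2),(.5285,.0263,.195,-9.2),(.5285,.0263,.195,-9.2)],.04)
E
```

```text
[0.52742271 0.03106508 0.23711143] 0.03738436732204422
-0.1 0.1 0.4 0.0018 0.0045 0.0021 0.04; -0.1 0.1 0.4 0.0019 0.0046 0.0271 0.04; -0.1 0.1 0.4 0.0019 0.0046 0.0421 0.04; -0.1 0.1 0.4 0.0019 0.0046 0.0421 0.04; -0.1 0.1 0.4 0.0019 0.0046 0.0421 0.04
```

>>> {"op": "carry_out", "data": {"increments": "0 0 0.4 0.0019 0.0046 0.002 0.042; 0 0 0.4 0.0019 0.0046 0.027 0.042; 0 0 0.4 0.0019 0.0046 0.042 0.042; 0 0 0.4 0.0019 0.0046 0.042 0.042; 0 0 0.4 0.0019 0.0046 0.042 0.042"}}

```text
time: 15.48
ee_pos: [0.5289, 0.0258, 0.1957]
eef_rot: [0.997, -0.081, -0.001, -0.001]
ft_force: [0.8, 0.6, -0.2]
width: 0.0423
```

```bash
python3 - <<'E'
from h import *
print(pose()[0],r.read_state()["width"])
n="scene";q,d=r.camera(n);u,v=proj(n,[.53,.026,.18]).astype(int);c=q[max(0,v-50):v+50,max(0,u-60):u+60];cv2.imwrite(f"pics/k1.png",cv2.resize(c,None,fx=6,fy=6))
rows([(.5285,.0263,.147,-9.2)],.04)
E
```

```text
[0.52891776 0.0258086  0.19568396] 0.04234623801117907
-0.2 0.1 -0.0 -0.0005 -0.0001 0.0489 0.04
```

View pics/k1.png

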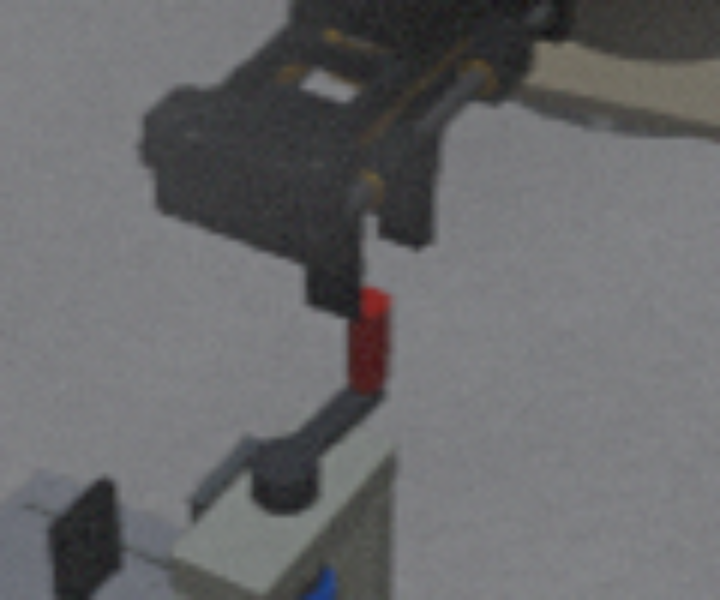

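The midpoint between the tips is at crop (372,272), directly above the knob top at (372,300). Descending and gripping.

>>> {"op": "carry_out", "data": {"increments": "0 0 0 0 0 0.015 0.042; 0 0 0 0 0 0.035 0.042; 0 0 0 0 0 0.048 0.042; 0 0 0 0 0 0.048 0.03; 0 0 0 0 0 0.048 0.01", "squeeze": 35}}

```text
time: 16.15
ee_pos: [0.5293, 0.0261, 0.1483]
eef_rot: [0.997, -0.081, -0.0, -0.001]
ft_force: [-0.2, 0.3, 0.6]
width: 0.0297
```

>>> {"op": "carry_out", "data": {"increments": "0 0 0 0 0 0 0.005; 0 0 0 0 0 0 0.005; 0 0 0 0 0 0 0.005; 0 0 0 0 0 0 0.005; 0 0 0 0 0 0 0.005"}}

```text
time: 16.77
ee_pos: [0.5291, 0.0263, 0.1488]
eef_rot: [0.997, -0.081, -0.0, -0.002]
ft_force: [-4.4, 0.6, 5.4]
width: 0.0167
```

```bash
cat > c.py <<'E'
from h import *
import sys
# axis in TCP coords; target angles (deg)
ax=np.array([float(sys.argv[1]),float(sys.argv[2])]);step=float(sys.argv[3]);z=.147
s=r.read_state();p=pose()[0];d=p[:2]-ax;a=np.degrees(np.arctan2(d[1],d[0]));F=np.array(s["ft_force"])
t=np.array([np.sin(np.radians(a)),-np.cos(np.radians(a))])
print("t",round(float(s["time"]),2),"tcp",p.round(4),"ang",a.round(1),"rad",np.linalg.norm(d).round(4),"F",F.round(1),"Ftan",round(float(F[:2]@t),1),"Frad",round(float(F[:2]@d/np.linalg.norm(d)),1),"w",round(float(s["width"]),4))
rows([(ax[0]+.055*np.cos(b),ax[1]+.055*np.sin(b),z,-9.3) for b in np.radians([a-step*k/5 for k in range(1,6)])],.005)
E
python3 c.py .582 .013 15
```

```text
t 16.77 tcp [0.5291 0.0263 0.1488] ang 165.9 rad 0.0545 F [-4.4  0.6  5.4] Ftan -0.5 Frad 4.4 w 0.0167
-0.2 0.1 0.1 -0.0002 -0.0029 0.0018 0.005; -0.2 0.1 0.1 0.0003 -0.0057 0.0018 0.005; -0.2 0.1 0.1 0.0009 -0.0085 0.0018 0.005; -0.2 0.1 0.1 0.0017 -0.0113 0.0018 0.005; -0.2 0.1 0.1 0.0026 -0.0141 0.0019 0.005
```

>>> {"op": "carry_out", "data": {"increments": "0 0 0 0 -0.0029 0.001 0.005; 0 0 0 0.0003 -0.0057 0.001 0.005; 0 0 0 0.0009 -0.0085 0.001 0.005; 0 0 0 0.0017 -0.0113 0.001 0.005; 0 0 0 0.0026 -0.0141 0.001 0.005"}}

```text
time: 17.4
ee_pos: [0.5339, 0.0388, 0.1487]
eef_rot: [0.997, -0.081, -0.0, -0.001]
ft_force: [-6.2, -4.3, 9.0]
width: 0.0172
```

```bash
python3 c.py .582 .013 25;python3 - <<'E'
from h import *
n="scene";q,d=r.camera(n);u,v=proj(n,[.55,.026,.15]).astype(int);c=q[max(0,v-50):v+50,max(0,u-60):u+60];cv2.imwrite(f"pics/k2.png",cv2.resize(c,None,fx=6,fy=6))
n="top";q,d=r.camera(n);u,v=proj(n,[.58,-.02,.1]).astype(int);c=q[max(0,v-50):v+50,max(0,u-60):u+60];cv2.imwrite(f"pics/k2t.png",cv2.resize(c,None,fx=6,fy=6))
E
```

```text
t 17.4 tcp [0.5339 0.0388 0.1487] ang 151.8 rad 0.0546 F [-6.2 -4.3  9. ] Ftan -6.7 Frad 3.4 w 0.0172
-0.2 0.1 0.0 0.0014 -0.0046 0.0017 0.005; -0.2 0.1 0.0 0.0035 -0.0089 0.0017 0.005; -0.2 0.1 0.0 0.0060 -0.0130 0.0017 0.005; -0.2 0.1 0.0 0.0089 -0.0168 0.0017 0.005; -0.2 0.1 0.0 0.0121 -0.0204 0.0017 0.005
```

View pics/k2.png

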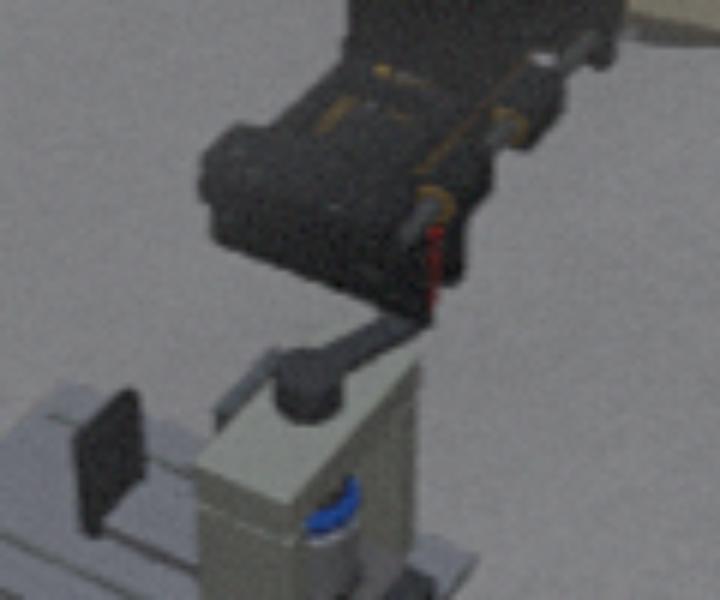

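View pics/k2t.png

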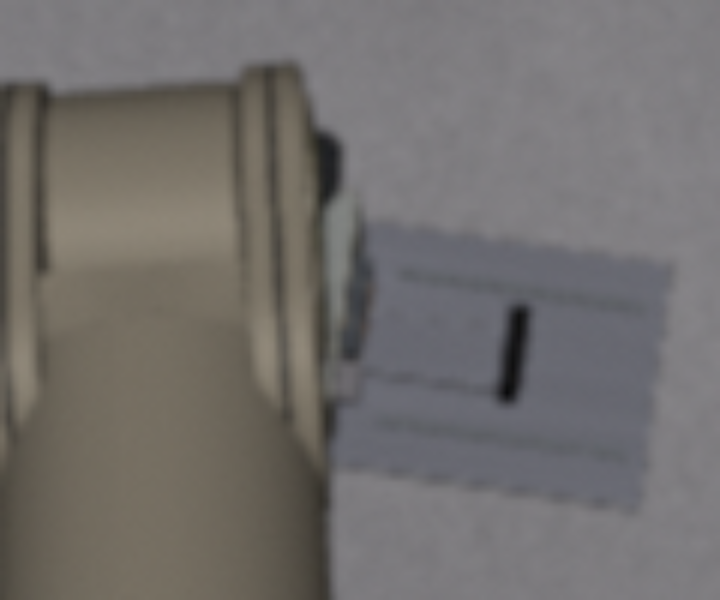

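The crank follows with Ftan ≈ 6.7 N, the knob is held, and the plate's −y edge stays visible from the top at crop (365,310). Continuing, easing the z-load slightly.

>>> {"op": "carry_out", "data": {"increments": "0 0 0 0.0014 -0.0046 -0.0005 0.005; 0 0 0 0.0035 -0.0089 -0.001 0.005; 0 0 0 0.006 -0.013 -0.001 0.005; 0 0 0 0.0089 -0.0168 -0.001 0.005; 0 0 0 0.0121 -0.0204 -0.001 0.005"}}

```text
time: 18.12
ee_pos: [0.5484, 0.0561, 0.1491]
eef_rot: [0.997, -0.081, -0.001, -0.001]
ft_force: [-4.8, -3.8, -1.6]
width: 0.017
```

```bash
sed -i 's/z=.147/z=p0[2]/; s/^s=r.read/p0=pose()[0];z=p0[2];s=r.read/; s/;z=p0\[2\]$//' c.py; python3 c.py .582 .013 25
```

```text
t 18.12 tcp [0.5484 0.0561 0.1491] ang 127.9 rad 0.0546 F [-4.8 -3.8 -1.6] Ftan -6.1 Frad -0.0 w 0.017
-0.1 0.2 -0.0 0.0031 -0.0036 -0.0000 0.005; -0.1 0.2 -0.0 0.0068 -0.0067 -0.0000 0.005; -0.1 0.2 -0.0 0.0108 -0.0094 -0.0000 0.005; -0.1 0.2 -0.0 0.0149 -0.0118 -0.0000 0.005; -0.1 0.2 -0.0 0.0193 -0.0138 -0.0000 0.005
```

>>> {"op": "carry_out", "data": {"increments": "0 0 0 0.0031 -0.0036 0 0.005; 0 0 0 0.0068 -0.0067 0 0.005; 0 0 0 0.0108 -0.0094 0 0.005; 0 0 0 0.0149 -0.0118 0 0.005; 0 0 0 0.0193 -0.0138 0 0.005"}}

```text
time: 18.75
ee_pos: [0.569, 0.0663, 0.1489]
eef_rot: [0.997, -0.081, -0.002, -0.0]
ft_force: [-6.1, -1.6, 3.2]
width: 0.0172
```

```bash
python3 c.py .582 .013 10; cat > t.py <<'E'
from h import *
import sys
n="top";q,d=r.camera(n);np.savez(f"pics/{sys.argv[1]}.npz",q=q,d=d);u,v=proj(n,[.58,-.02,.1]).astype(int);c=q[v-25:v+25,u-25:u+35];cv2.imwrite(f"pics/{sys.argv[1]}t.png",np.clip(cv2.resize(c,None,fx=10,fy=10,interpolation=2).astype(float)*1.8,0,255))
h=cv2.cvtColor(c,cv2.COLOR_BGR2HSV);m=cv2.inRange(h,(5,90,60),(22,255,255));print("orange",(m>0).sum(),np.argwhere(m>0)[:12].tolist())
E
python3 t.py t1
```

```text
t 18.75 tcp [0.569  0.0663 0.1489] ang 103.7 rad 0.0548 F [-6.1 -1.6  3.2] Ftan -6.3 Frad -0.1 w 0.0172
-0.0 0.3 -0.0 0.0017 -0.0009 -0.0000 0.005; -0.0 0.3 -0.0 0.0035 -0.0015 -0.0000 0.005; -0.0 0.3 -0.0 0.0053 -0.0021 -0.0000 0.005; -0.0 0.3 -0.0 0.0072 -0.0026 -0.0000 0.005; -0.0 0.3 -0.0 0.0091 -0.0031 -0.0000 0.005
orange 0 [][ WARN:0@1.196] global loadsave.cpp:1063 imwrite_ Unsupported depth image for selected encoder is fallbacked to CV_8U.
```

View pics/t1t.png

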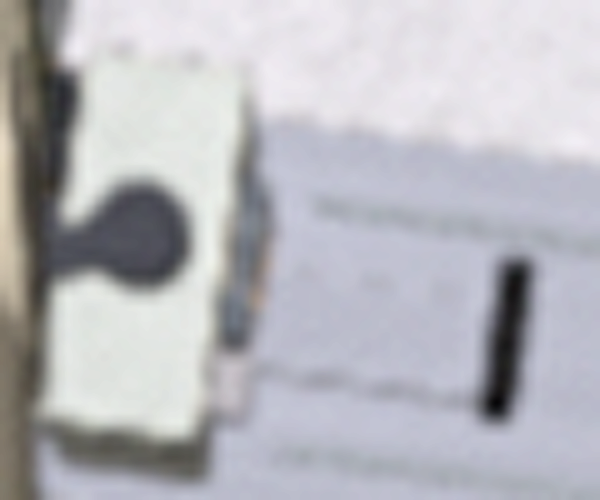

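The tab is flush (thin orange edge at crop (262,270)), and the plate is in clear view. Small steps from here.

>>> {"op": "carry_out", "data": {"increments": "0 0 0 0.0018 -0.0009 0 0.005; 0 0 0 0.0036 -0.0015 0 0.005; 0 0 0 0.0054 -0.0021 0 0.005; 0 0 0 0.0073 -0.0026 0 0.005; 0 0 0 0.0092 -0.0031 0 0.005"}}

```text
time: 19.42
ee_pos: [0.5785, 0.0678, 0.1489]
eef_rot: [0.997, -0.081, -0.003, -0.0]
ft_force: [-5.6, -0.3, 4.4]
width: 0.017
```

```bash
sed -i 's/np.clip(cv2.resize\(.*\)\*1.8,0,255)/np.clip(cv2.resize\1*1.8,0,255).astype(np.uint8)/' t.py; sed -i 's/(5,90,60),(22/(3,70,60),(22/' t.py; python3 c.py .582 .013 10; python3 t.py t2
```

```text
t 19.43 tcp [0.5785 0.0678 0.1489] ang 93.6 rad 0.0549 F [-5.6 -0.3  4.4] Ftan -5.6 Frad 0.1 w 0.017
-0.0 0.3 -0.0 0.0019 -0.0005 -0.0000 0.005; -0.0 0.3 -0.0 0.0037 -0.0008 -0.0000 0.005; -0.0 0.3 -0.0 0.0056 -0.0011 -0.0000 0.005; -0.0 0.3 -0.0 0.0076 -0.0013 -0.0000 0.005; -0.0 0.3 -0.0 0.0095 -0.0014 -0.0001 0.005
orange 0 []
```

>>> {"op": "carry_out", "data": {"increments": "0 0 0 0.0019 -0.0005 0 0.005; 0 0 0 0.0038 -0.0008 0 0.005; 0 0 0 0.0057 -0.0011 0 0.005; 0 0 0 0.0076 -0.0013 0 0.005; 0 0 0 0.0095 -0.0014 0 0.005"}}

```text
time: 20.1
ee_pos: [0.5877, 0.0677, 0.1488]
eef_rot: [0.997, -0.081, -0.003, -0.0]
ft_force: [-5.2, 0.3, 3.1]
width: 0.017
```

```bash
python3 c.py .582 .013 10; python3 t.py t3
```

```text
t 20.1 tcp [0.5877 0.0677 0.1488] ang 84.0 rad 0.055 F [-5.2  0.3  3.1] Ftan -5.2 Frad -0.2 w 0.017
0.0 0.4 -0.0 0.0019 -0.0001 -0.0000 0.005; 0.0 0.4 -0.0 0.0038 -0.0001 -0.0000 0.005; 0.0 0.4 -0.0 0.0058 -0.0001 -0.0000 0.005; 0.0 0.4 -0.0 0.0077 0.0000 -0.0000 0.005; 0.0 0.4 -0.0 0.0096 0.0002 -0.0001 0.005
orange 0 []
```

>>> {"op": "carry_out", "data": {"increments": "0 0.3 0 0.0022 -0.0001 0 0.005; 0 0.3 0 0.0044 -0.0001 0 0.005; 0 0.3 0 0.0066 0 0 0.005; 0 0.3 0 0.0088 0.0001 0 0.005; 0 0.3 0 0.011 0.0005 0 0.005"}}

```text
time: 20.78
ee_pos: [0.5981, 0.0656, 0.1489]
eef_rot: [0.997, -0.081, -0.001, -0.0]
ft_force: [-5.7, 0.2, 4.1]
width: 0.0169
```

```bash
python3 c.py .582 .013 10; python3 t.py t4
```

```text
t 20.77 tcp [0.5981 0.0656 0.1489] ang 73.0 rad 0.0551 F [-5.7  0.2  4.1] Ftan -5.5 Frad -1.5 w 0.0169
-0.0 0.1 -0.0 0.0019 0.0004 -0.0000 0.005; -0.0 0.1 -0.0 0.0038 0.0007 -0.0000 0.005; -0.0 0.1 -0.0 0.0056 0.0011 -0.0000 0.005; -0.0 0.1 -0.0 0.0075 0.0016 -0.0000 0.005; -0.0 0.1 -0.0 0.0093 0.0022 -0.0000 0.005
orange 0 []
```

View pics/t4t.png

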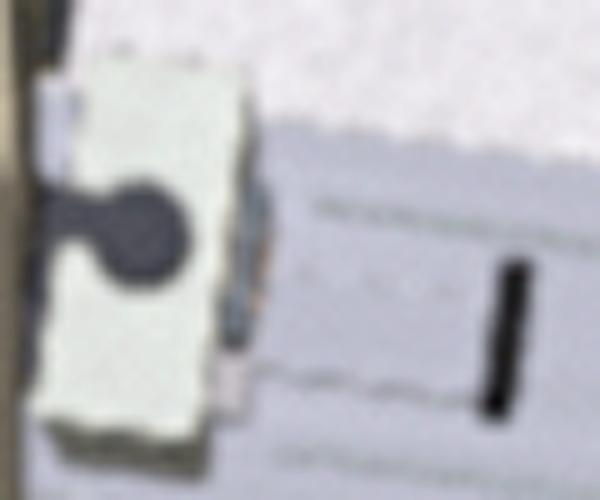

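>>> {"op": "carry_out", "data": {"increments": "0 0 0 0.0019 0.0003 0 0.005; 0 0 0 0.0038 0.0006 0 0.005; 0 0 0 0.0057 0.001 0 0.005; 0 0 0 0.0076 0.0015 0 0.005; 0 0 0 0.0095 0.0022 0 0.005"}}

```text
time: 21.45
ee_pos: [0.6067, 0.0623, 0.1488]
eef_rot: [0.997, -0.081, -0.002, -0.0]
ft_force: [-7.0, 1.8, 3.0]
width: 0.0171
```

```bash
python3 c.py .582 .013 10; python3 t.py t5
```

```text
t 21.45 tcp [0.6067 0.0623 0.1488] ang 63.3 rad 0.0551 F [-7.   1.8  3. ] Ftan -7.0 Frad -1.6 w 0.0171
-0.0 0.2 0.0 0.0018 0.0007 -0.0000 0.005; -0.0 0.2 0.0 0.0036 0.0014 -0.0000 0.005; -0.0 0.2 0.0 0.0054 0.0021 -0.0000 0.005; -0.0 0.2 0.0 0.0071 0.0029 -0.0000 0.005; -0.0 0.2 0.0 0.0088 0.0038 -0.0000 0.005
orange 0 []
```

Ftan is up to 7.0 N, perhaps first contact. Smaller steps.

>>> {"op": "carry_out", "data": {"increments": "0 0 0 0.0018 0.0007 0 0.005; 0 0 0 0.0036 0.0014 0 0.005; 0 0 0 0.0054 0.0021 0 0.005; 0 0 0 0.0071 0.0029 0 0.005; 0 0 0 0.008 0.0034 0 0.005"}}

```text
time: 22.12
ee_pos: [0.6136, 0.0583, 0.1488]
eef_rot: [0.997, -0.081, -0.002, -0.001]
ft_force: [-5.8, 1.7, 4.1]
width: 0.0169
```

```bash
python3 c.py .582 .013 8; python3 t.py t6
```

```text
t 22.12 tcp [0.6136 0.0583 0.1488] ang 55.1 rad 0.0552 F [-5.8  1.7  4.1] Ftan -5.7 Frad -1.9 w 0.0169
-0.1 0.3 0.0 0.0013 0.0009 -0.0000 0.005; -0.1 0.3 0.0 0.0026 0.0016 -0.0000 0.005; -0.1 0.3 0.0 0.0040 0.0023 -0.0000 0.005; -0.1 0.3 0.0 0.0053 0.0031 -0.0000 0.005; -0.1 0.3 0.0 0.0066 0.0040 -0.0000 0.005
orange 0 []
```

View pics/t6t.png

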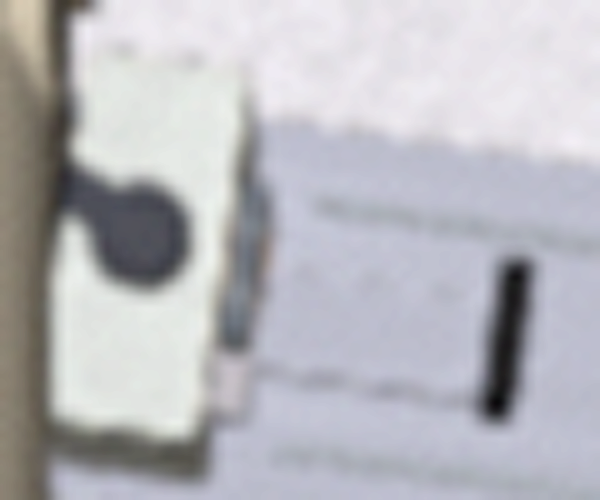

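Tab still flush; crank arm at about 55°. Continuing.

>>> {"op": "carry_out", "data": {"increments": "0 0 0 0.0014 0.0009 0 0.005; 0 0 0 0.0028 0.0017 0 0.005; 0 0 0 0.0043 0.0025 0 0.005; 0 0 0 0.0058 0.0035 0 0.005; 0 0 0 0.0072 0.0045 0 0.005"}}

```text
time: 22.8
ee_pos: [0.619, 0.0541, 0.1488]
eef_rot: [0.997, -0.08, -0.003, -0.001]
ft_force: [-7.3, 3.5, 4.4]
width: 0.0169
```

```bash
python3 c.py .582 .013 8; python3 t.py t7
```

```text
t 22.8 tcp [0.619  0.0541 0.1488] ang 47.9 rad 0.0553 F [-7.3  3.5  4.4] Ftan -7.7 Frad -2.3 w 0.0169
-0.1 0.4 0.1 0.0011 0.0011 -0.0000 0.005; -0.1 0.4 0.1 0.0024 0.0020 -0.0000 0.005; -0.1 0.4 0.1 0.0036 0.0029 -0.0000 0.005; -0.1 0.4 0.1 0.0048 0.0039 -0.0000 0.005; -0.1 0.4 0.1 0.0060 0.0049 -0.0001 0.005
orange 0 []
```

View pics/t7t.png

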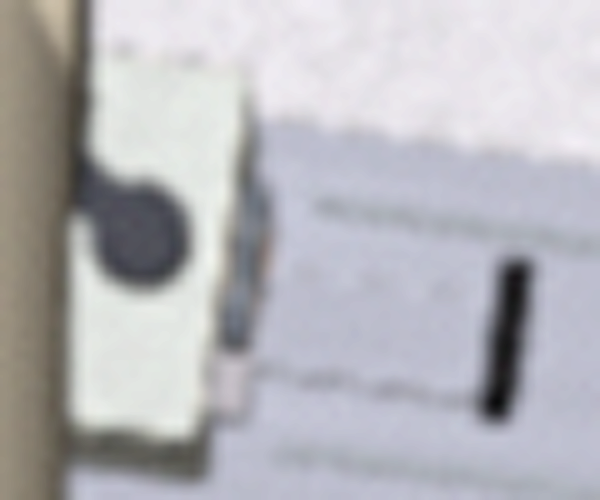

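Ftan 7.7 N, now loading; tab still flush at crop (265,260).

>>> {"op": "carry_out", "data": {"increments": "0 0 0 0.0012 0.0011 0 0.005; 0 0 0 0.0026 0.0021 0 0.005; 0 0 0 0.0039 0.0031 0 0.005; 0 0 0 0.0052 0.0042 0 0.005; 0 0 0 0.0064 0.0052 0 0.005"}}

```text
time: 23.48
ee_pos: [0.6237, 0.0494, 0.1488]
eef_rot: [0.997, -0.079, -0.005, -0.002]
ft_force: [-9.2, 5.1, 4.5]
width: 0.0168
```

```bash
python3 c.py .582 .013 8; python3 t.py t8
```

```text
t 23.48 tcp [0.6237 0.0494 0.1488] ang 41.2 rad 0.0554 F [-9.2  5.1  4.5] Ftan -9.9 Frad -3.5 w 0.0168
-0.2 0.5 0.2 0.0009 0.0013 -0.0000 0.005; -0.2 0.5 0.2 0.0021 0.0023 -0.0000 0.005; -0.2 0.5 0.2 0.0032 0.0034 -0.0000 0.005; -0.2 0.5 0.2 0.0043 0.0045 -0.0001 0.005; -0.2 0.5 0.2 0.0053 0.0056 -0.0001 0.005
orange 0 []
```

View pics/t8t.png

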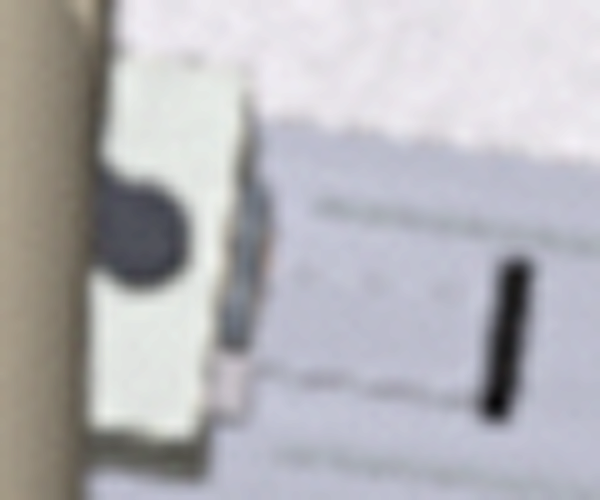

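Ftan 9.9 N: load well on. Using ~5° steps.

>>> {"op": "carry_out", "data": {"increments": "0 0.3 0 0.0009 0.0011 0 0.005; 0 0.3 0 0.0018 0.002 0 0.005; 0 0.3 0 0.0026 0.0028 0 0.005; 0 0.3 0 0.0034 0.0035 0 0.005; 0 0.3 0 0.004 0.0041 0 0.005"}}

```text
time: 24.15
ee_pos: [0.6261, 0.0466, 0.1488]
eef_rot: [0.997, -0.079, -0.003, -0.003]
ft_force: [-8.5, 4.9, 6.1]
width: 0.0171
```

```bash
python3 c.py .582 .013 5; python3 t.py t9
```

```text
t 24.15 tcp [0.6261 0.0466 0.1488] ang 37.3 rad 0.0554 F [-8.5  4.9  6.1] Ftan -9.0 Frad -3.8 w 0.0171
-0.3 0.4 0.3 0.0004 0.0010 -0.0000 0.005; -0.3 0.4 0.3 0.0011 0.0016 -0.0000 0.005; -0.3 0.4 0.3 0.0018 0.0023 -0.0000 0.005; -0.3 0.4 0.3 0.0024 0.0030 -0.0000 0.005; -0.3 0.4 0.3 0.0031 0.0037 -0.0000 0.005
orange 0 []
```

View pics/t9t.png

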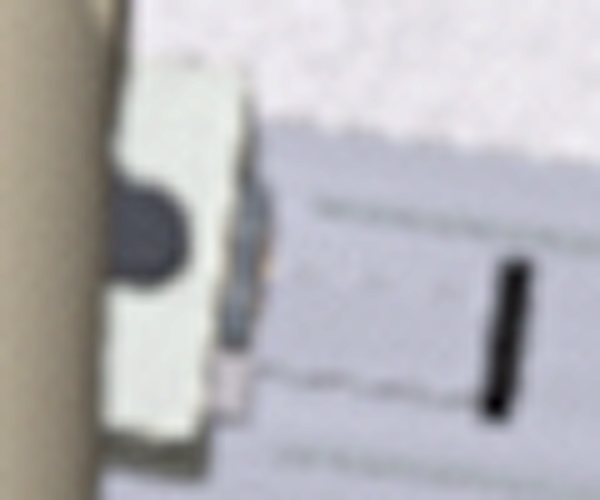

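>>> {"op": "carry_out", "data": {"increments": "0 0.3 0 0.0007 0.001 0 0.005; 0 0.3 0 0.0015 0.002 0 0.005; 0 0.3 0 0.0024 0.003 0 0.005; 0 0.3 0 0.003 0.0038 0 0.005; 0 0.3 0 0.0036 0.0044 0 0.005"}}

```text
time: 24.82
ee_pos: [0.628, 0.0439, 0.1488]
eef_rot: [0.997, -0.078, -0.001, -0.004]
ft_force: [-8.5, 5.5, 4.8]
width: 0.0171
```

```bash
python3 c.py .582 .013 5; python3 t.py t10
```

```text
t 24.82 tcp [0.628  0.0439 0.1488] ang 33.8 rad 0.0554 F [-8.5  5.5  4.8] Ftan -9.3 Frad -4.0 w 0.0171
-0.5 0.2 0.4 0.0003 0.0010 -0.0000 0.005; -0.5 0.2 0.4 0.0010 0.0017 -0.0000 0.005; -0.5 0.2 0.4 0.0016 0.0025 -0.0000 0.005; -0.5 0.2 0.4 0.0022 0.0032 -0.0000 0.005; -0.5 0.2 0.4 0.0028 0.0040 -0.0000 0.005
orange 0 []
```

View pics/t10t.png

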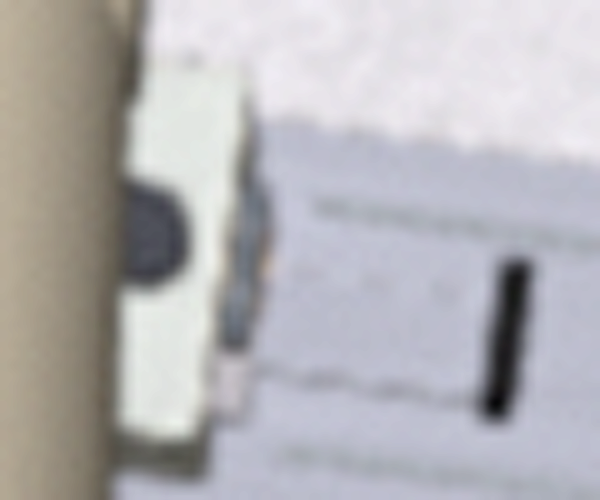

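>>> {"op": "carry_out", "data": {"increments": "-0.2 0 0.2 0.0006 0.0011 0 0.005; -0.2 0 0.2 0.0013 0.0021 0 0.005; -0.2 0 0.2 0.002 0.0031 0 0.005; -0.2 0 0.2 0.0028 0.0042 0 0.005; -0.2 0 0.2 0.0034 0.0052 0 0.005"}}

```text
time: 25.5
ee_pos: [0.6299, 0.0407, 0.1488]
eef_rot: [0.997, -0.078, -0.002, -0.004]
ft_force: [-7.0, 7.1, 5.1]
width: 0.0168
```

```bash
python3 c.py .582 .013 5; python3 t.py t11
```

```text
t 25.5 tcp [0.6299 0.0407 0.1488] ang 30.1 rad 0.0554 F [-7.   7.1  5.1] Ftan -9.6 Frad -2.5 w 0.0168
-0.4 0.3 0.3 0.0003 0.0010 -0.0000 0.005; -0.4 0.3 0.3 0.0009 0.0018 -0.0000 0.005; -0.4 0.3 0.3 0.0015 0.0025 -0.0000 0.005; -0.4 0.3 0.3 0.0020 0.0033 -0.0000 0.005; -0.4 0.3 0.3 0.0026 0.0041 -0.0000 0.005
orange 0 []
```

View pics/t11t.png

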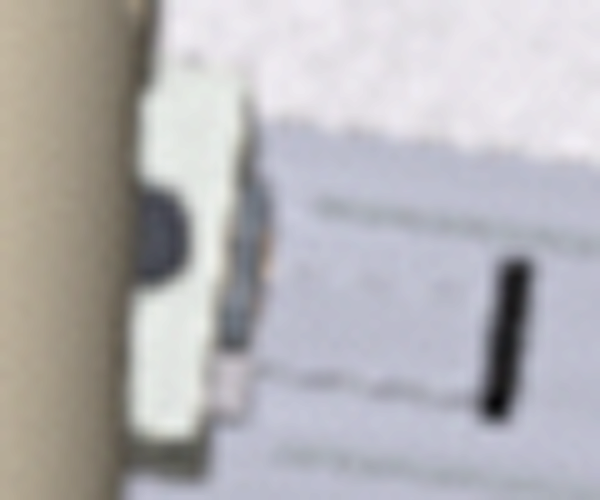

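Still flush; the tab edge at crop (265,255) is still unobstructed.

>>> {"op": "carry_out", "data": {"increments": "-0.2 0.2 0.2 0.0005 0.0012 0 0.005; -0.2 0.2 0.2 0.0012 0.0023 0 0.005; -0.2 0.2 0.2 0.0019 0.0034 0 0.005; -0.2 0.2 0.2 0.0025 0.0045 0 0.005; -0.2 0.2 0.2 0.003 0.0054 0 0.005"}}

```text
time: 26.18
ee_pos: [0.6315, 0.0377, 0.1489]
eef_rot: [0.997, -0.079, -0.002, -0.004]
ft_force: [-6.0, 7.6, 3.9]
width: 0.0172
```

```bash
python3 c.py .582 .013 5; python3 t.py t12
```

```text
t 26.18 tcp [0.6315 0.0377 0.1489] ang 26.5 rad 0.0554 F [-6.   7.6  3.9] Ftan -9.5 Frad -2.0 w 0.0172
-0.4 0.2 0.2 0.0003 0.0010 -0.0000 0.005; -0.4 0.2 0.2 0.0008 0.0018 -0.0000 0.005; -0.4 0.2 0.2 0.0013 0.0026 -0.0000 0.005; -0.4 0.2 0.2 0.0018 0.0034 -0.0000 0.005; -0.4 0.2 0.2 0.0023 0.0042 -0.0000 0.005
orange 0 []
```

View pics/t12t.png

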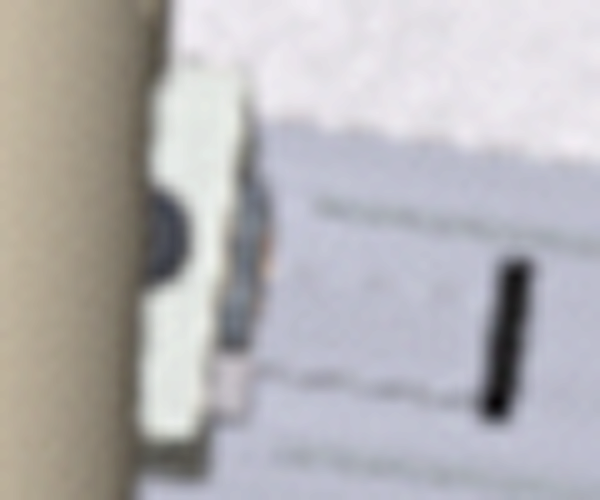

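>>> {"op": "carry_out", "data": {"increments": "-0.2 0.2 0.2 0.0005 0.0012 0 0.005; -0.2 0.2 0.2 0.001 0.0023 0 0.005; -0.2 0.2 0.2 0.0016 0.0034 0 0.005; -0.2 0.2 0.2 0.0021 0.0045 0 0.005; -0.2 0.2 0.2 0.0025 0.0054 0 0.005"}}

```text
time: 26.85
ee_pos: [0.6328, 0.035, 0.1489]
eef_rot: [0.997, -0.079, -0.0, -0.003]
ft_force: [-5.0, 8.2, 3.6]
width: 0.017
```

```bash
python3 c.py .582 .013 5; python3 t.py t13
```

```text
t 26.85 tcp [0.6328 0.035  0.1489] ang 23.4 rad 0.0554 F [-5.   8.2  3.6] Ftan -9.5 Frad -1.4 w 0.017
-0.4 0.1 0.2 0.0002 0.0010 -0.0000 0.005; -0.4 0.1 0.2 0.0007 0.0018 -0.0000 0.005; -0.4 0.1 0.2 0.0012 0.0027 -0.0000 0.005; -0.4 0.1 0.2 0.0016 0.0035 -0.0000 0.005; -0.4 0.1 0.2 0.0021 0.0044 -0.0000 0.005
orange 0 []
```

View pics/t13t.png

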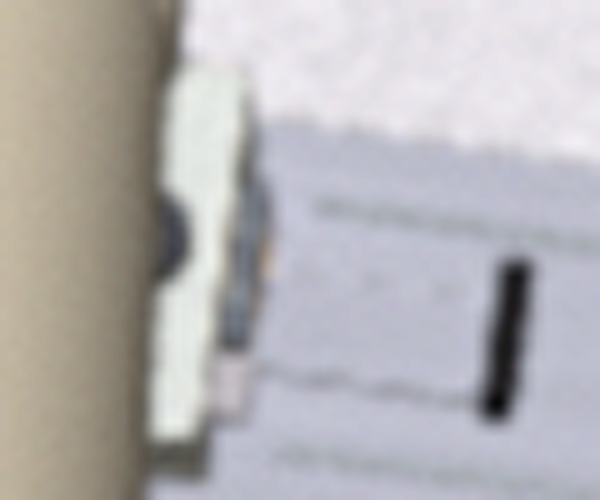

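>>> {"op": "carry_out", "data": {"increments": "-0.2 0.1 0.2 0.0004 0.0012 0 0.005; -0.2 0.1 0.2 0.0009 0.0023 0 0.005; -0.2 0.1 0.2 0.0014 0.0034 0 0.005; -0.2 0.1 0.2 0.0018 0.0044 0 0.005; -0.2 0.1 0.2 0.0022 0.0053 0 0.005"}}

```text
time: 27.52
ee_pos: [0.6339, 0.0322, 0.1489]
eef_rot: [0.997, -0.08, -0.0, -0.003]
ft_force: [-4.2, 7.8, 3.5]
width: 0.0175
```

```bash
python3 c.py .582 .013 5; python3 t.py t14
```

```text
t 27.52 tcp [0.6339 0.0322 0.1489] ang 20.3 rad 0.0554 F [-4.2  7.8  3.5] Ftan -8.8 Frad -1.2 w 0.0175
-0.4 0.0 0.1 0.0001 0.0010 -0.0000 0.005; -0.4 0.0 0.1 0.0006 0.0019 -0.0000 0.005; -0.4 0.0 0.1 0.0010 0.0027 -0.0000 0.005; -0.4 0.0 0.1 0.0015 0.0036 -0.0000 0.005; -0.4 0.0 0.1 0.0019 0.0045 -0.0000 0.005
orange 0 []
```

View pics/t14t.png

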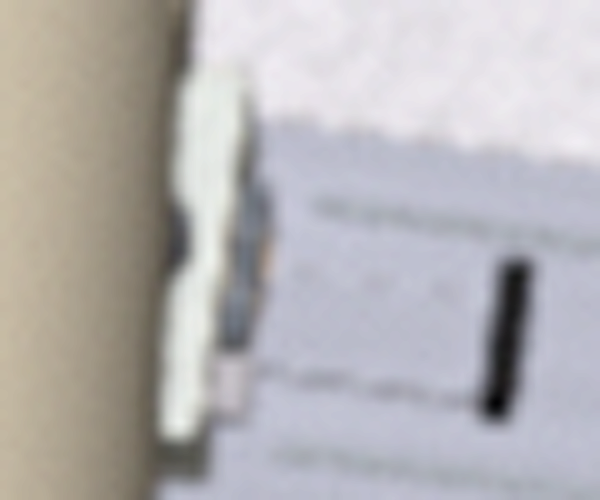

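```bash
python3 - <<'E'
from h import *
n="scene";q,d=r.camera(n);u,v=proj(n,[.6,.026,.15]).astype(int);c=q[max(0,v-50):v+50,max(0,u-60):u+60];cv2.imwrite(f"pics/k3.png",np.clip(cv2.resize(c,None,fx=6,fy=6)*1.6,0,255).astype(np.uint8))
E
```

```text
(no output)
```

View pics/k3.png

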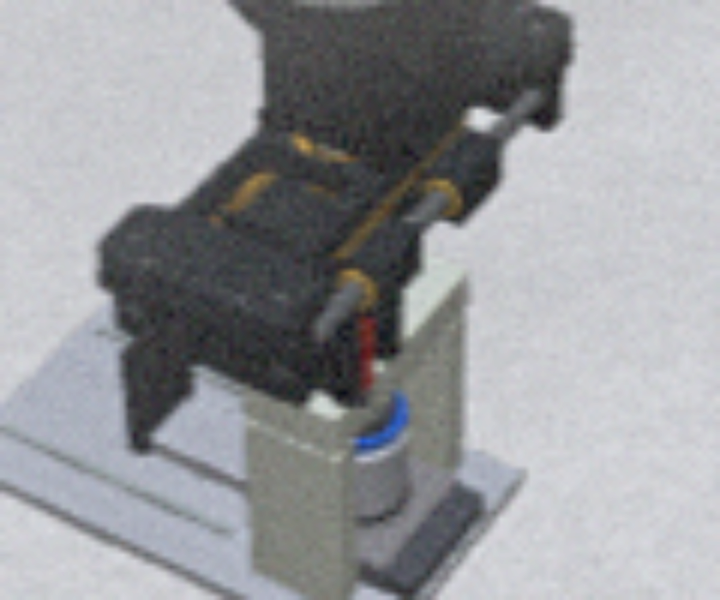

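The knob is held between the fingers (red at crop (368,355)) and the foot sits on the cap. Continuing in ~3° steps.

>>> {"op": "carry_out", "data": {"increments": "-0.2 0 0.1 0.0003 0.0012 0 0.005; -0.2 0 0.1 0.0007 0.0023 0 0.005; -0.2 0 0.1 0.0011 0.0034 0 0.005; -0.2 0 0.1 0.0015 0.0044 0 0.005; -0.2 0 0.1 0.0019 0.0053 0 0.005"}}

```text
time: 28.25
ee_pos: [0.6349, 0.0295, 0.1489]
eef_rot: [0.997, -0.08, -0.0, -0.003]
ft_force: [-3.7, 8.9, 3.5]
width: 0.0171
```

```bash
python3 c.py .582 .013 5; python3 t.py t15
```

```text
t 28.25 tcp [0.6349 0.0295 0.1489] ang 17.4 rad 0.0554 F [-3.7  8.9  3.5] Ftan -9.6 Frad -0.9 w 0.0171
-0.3 0.1 0.2 0.0001 0.0010 -0.0000 0.005; -0.3 0.1 0.2 0.0005 0.0019 -0.0000 0.005; -0.3 0.1 0.2 0.0008 0.0028 -0.0000 0.005; -0.3 0.1 0.2 0.0012 0.0037 -0.0000 0.005; -0.3 0.1 0.2 0.0016 0.0046 -0.0000 0.005
orange 0 []
```

View pics/t15t.png

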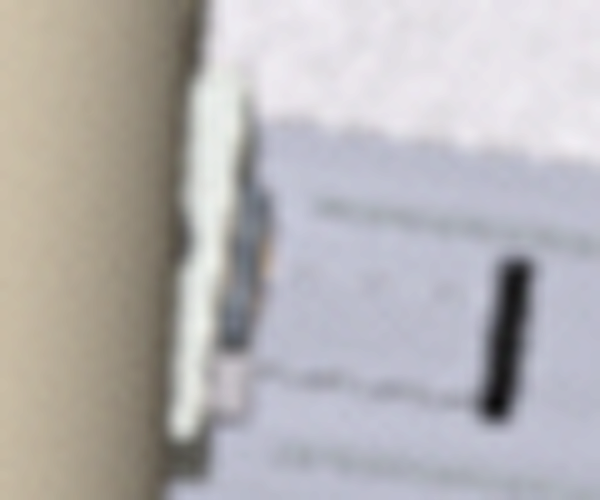

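>>> {"op": "carry_out", "data": {"increments": "-0.2 0 0.1 0.0002 0.0012 0 0.005; -0.2 0 0.1 0.0005 0.0023 0 0.005; -0.2 0 0.1 0.0009 0.0034 0 0.005; -0.2 0 0.1 0.0013 0.0044 0 0.005; -0.2 0 0.1 0.0017 0.0053 0 0.005"}}

```text
time: 28.92
ee_pos: [0.6357, 0.0268, 0.1489]
eef_rot: [0.997, -0.079, -0.001, -0.003]
ft_force: [-2.7, 9.7, 2.9]
width: 0.017
```

```bash
python3 c.py .582 .013 5; python3 t.py t16
```

```text
t 28.93 tcp [0.6357 0.0268 0.1489] ang 14.4 rad 0.0554 F [-2.7  9.7  2.9] Ftan -10.0 Frad -0.2 w 0.017
-0.3 0.1 0.2 0.0000 0.0010 -0.0000 0.005; -0.3 0.1 0.2 0.0004 0.0019 -0.0000 0.005; -0.3 0.1 0.2 0.0007 0.0028 -0.0000 0.005; -0.3 0.1 0.2 0.0010 0.0037 -0.0000 0.005; -0.3 0.1 0.2 0.0014 0.0046 -0.0000 0.005
orange 35 [[24, 26], [24, 27], [24, 28], [24, 29], [24, 30], [25, 26], [25, 27], [25, 28], [25, 29], [25, 30], [26, 26], [26, 27]]
```

View pics/t16t.png

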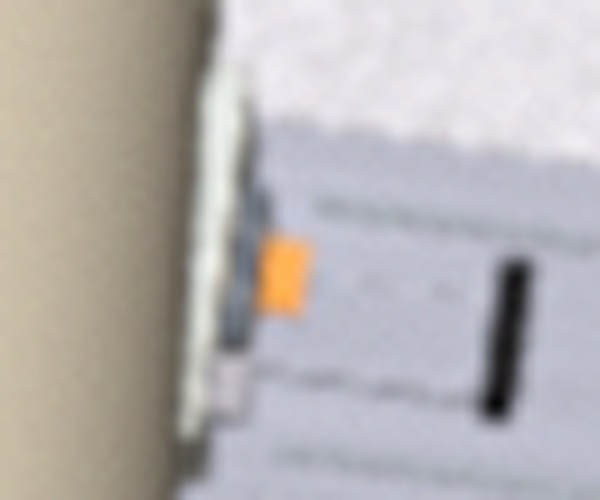

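The tab has popped (orange block at crop (285,275), ≈5 px ≈ 12 mm). Stop, relax, release and lift away.

>>> {"op": "carry_out", "data": {"increments": "0 0 0 0 0 0 0.018; 0 0 0 0 0 0 0.03; 0 0 0 0 0 0 0.042; 0 0 0 0 0 0 0.042; 0 0 0 0 0 0 0.042"}}

```text
time: 29.6
ee_pos: [0.6358, 0.0264, 0.149]
eef_rot: [0.997, -0.08, -0.001, -0.003]
ft_force: [0.7, -0.2, 0.8]
width: 0.0406
```

>>> {"op": "carry_out", "data": {"increments": "0 0 0 0 0 0 0.042; 0 0 0 0 0 -0.02 0.042; 0 0 0 0 0 -0.05 0.042; 0 0 0 0 0 -0.09 0.042; 0 0 0 -0.02 -0.05 -0.11 0.042"}}

```text
time: 30.22
ee_pos: [0.6255, 0.0735, 0.2636]
eef_rot: [0.996, -0.084, 0.002, -0.002]
ft_force: [1.2, 0.9, -0.3]
width: 0.0421
```

>>> {"op": "carry_out", "data": {"increments": "0 0 0 0 -0.05 0 0.042; 0 0 0 0 -0.1 0 0.042; 0 0 0 0 -0.14 0 0.042; 0 0 0 0 -0.14 0 0.042; 0 0 0 0 -0.14 0 0.042"}}

```text
time: 30.85
ee_pos: [0.6491, 0.2107, 0.2653]
eef_rot: [0.996, -0.084, 0.002, -0.002]
ft_force: [1.1, 0.3, 0.4]
width: 0.0423
```

```bash
python3 t.py t17; python3 - <<'E'
from h import *
s=r.read_state();print(s["time"],s["ft_force"],s["ee_pos"])
n="scene";q,d=r.camera(n);cv2.imwrite("pics/end.png",q)
C=cloud(n,d);X,Y,Z=np.moveaxis(C,-1,0)
m=(abs(X-.565)<.03)&(Y>-.13)&(Y<-.05)&(Z>.058)&(Z<.071)&(q.mean(-1)<60);print("handle",C[m].mean(0))
m=(Z>.03)&(Z<.09)&(X>.4)&(X<.7)&(Y>.2)&(Y<.4);k,l,st,ce=cv2.connectedComponentsWithStats(m.astype(np.uint8))
for i in range(1,k):
    if st[i,4]>20: print("jar",C[l==i].mean(0).round(3))
u,v=proj(n,[.6,.0,.08]).astype(int);cv2.imwrite("pics/endc.png",np.clip(cv2.resize(q[v-50:v+50,u-60:u+60],None,fx=6,fy=6)*1.6,0,255).astype(np.uint8))
E
```

```text
orange 36 [[24, 26], [24, 27], [24, 28], [24, 29], [24, 30], [25, 26], [25, 27], [25, 28], [25, 29], [25, 30], [26, 26], [26, 27]]
30.9 [0.18077406 0.14533022 0.87244593] [0.6491701  0.21004492 0.26525835]
handle [ 0.56889929 -0.08259971  0.06536756]
jar [0.481 0.263 0.057]
jar [0.585 0.339 0.053]
```

View pics/t17t.png

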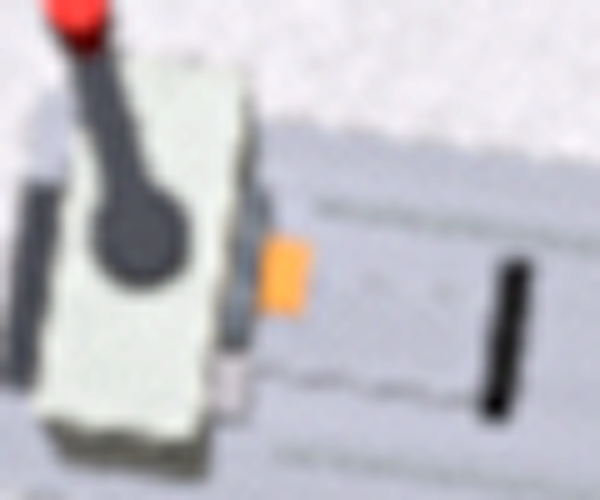

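View pics/endc.png

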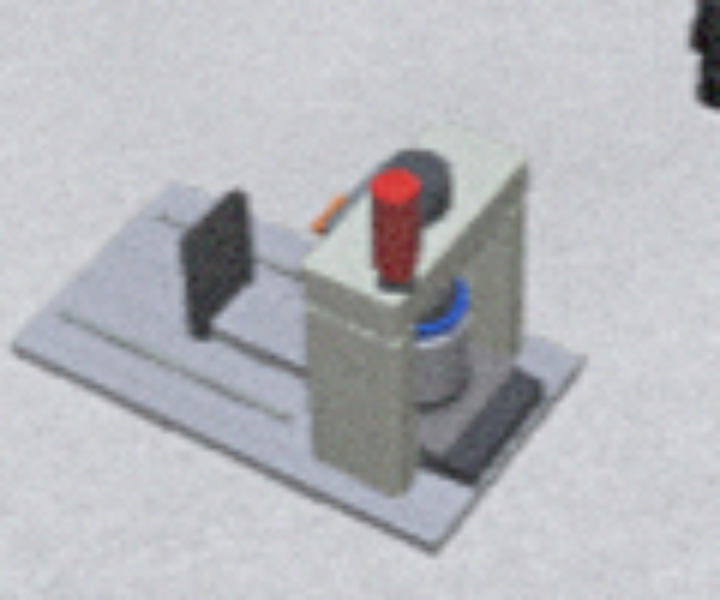

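The tab is out (top crop (285,275), scene crop (330,215)), the cell stands clamped upright at (440,340), the handle has not moved, the jars have not moved, and the arm is clear. Handing in.

```bash
python3 -c "
from bench import r
print(r.close_job())"
```

```text
the job is handed in; nothing more can be done
None
```

The job is handed in at about 31 s of the 72 s allowed; no verdict was reported. The cell is clamped in the press, the tab is out, and the arm is clear of everything.

- **Cell placed:** I set it upright in the recess and let it go. It went in without contact force, and its cap top measured 72.2 mm above the bench, as expected when seated.
- **Tray home:** I pushed the handle until the force rose to 26 N at the stop. The camera shows 0.118 m of handle travel, and the handle was in the same place at the last check.
- **Crank turned:** I turned the knob clockwise about 2.64 rad in small steps. The knob force rose from about 6 N to about 10 N. I stopped at the step where the orange tab popped out, then released the knob and moved away.

**Last checks:**
- The tab is still out after release, about 5 pixels or roughly 12 mm in the top view.
- The cell looks upright under the foot, and the wrist force is near zero.
- Both jars are at their starting positions to within 1 mm.

**Not checked or in disagreement:**
- I could not measure the force on the cell directly. I take it to be just above the tab's release point of about 67 N, because the last step was only about 0.05 rad.
- The two cameras disagreed by about 2 mm. I placed the cell using positions measured within a single view.
- The first descent onto the cell ended about 5 mm off target. The grip was still good, and I corrected for it when placing.

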